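# Unhook the lifting link past the sprung keeper

### The arm

A 6-joint arm with a two-finger parallel gripper is mounted at the origin on the work surface. World frame = base frame: x ahead of the robot, y to its left, z up, the work surface at z = 0. Lengths are in mm, angles in degrees, forces in N, time in s.
With the tool pointing down it reaches from about 300 to 850 mm from the base axis. Payload 4.2 kg.
Tool frame: the origin (TCP) lies midway between the tips of the shut fingers; the grasp point (between the pads) lies 19 mm behind it; y points along the fingers, z is the direction in which the jaws open and shut, and the axes are right-handed (so a half turn about y gives the same grasp; the last joint's range is limited). The gripper opens to 91 mm and grips with 3 to 60 N. Pads are 32 mm wide; open, the fingers measure 118 mm over their backs; the gripper's body (76 mm by 178 mm) begins 60 mm behind the grasp point.
Start: joints at [67.838, 18.312, 89.639, -0, 72.044, -1.146], TCP at [206.216, 536.767, 213.976] pointing down, gripper open.
Joint ranges: [-177.97, 177.97], [-48.28, 115.42], [12.27, 149.76], [-77.06, 257.06], [2.81, 150.46], [-146.56, 146.56]. Speed limits (degrees/s): [147.25, 147.25, 180, 180, 180, 180].

### API

Orientations are given as [roll, pitch, yaw] about the fixed x, y, z axes, in that order (R = Rz(yaw) Ry(pitch) Rx(roll)).
In Python, from workcell import env gives the robot as it stands.
- The arm moves only by the shell command python3 -m handwheel 'ROWS' [FORCE]. ROWS is JSON, a list of rows, each a list of 3 entries, a list of its own where there are three numbers: the opening, from 0 (shut) to 1 (fully open), then the shift along the tool's x, y, z in mm, then the turn, a rotation vector about the tool's x, y, z in degrees. A call has exactly 10 rows; each row shifts and turns the commanded pose from where the row before left it, along the tool's axes as they then stand; what a row does not reach is not made up. A row lasts 1/12 s, in which the tool goes at most 41.7 mm and 7.16 degrees, less where a joint would pass 70% of its speed; a pose out of reach is approached as far as the arm can. A call is refused whole if a number of a shift passes 41.7 or a number of a turn 7.16, either way. A call with a gripper value outside its range is refused whole. The fingers move at their own pace and stop on an object; FORCE is the grip in N (left out, the last holds). Time passes only in rows, so rows that do not move let the fingers close, or fill a call up. It gives the time, the measured TCP pose, the force and the opening at its end, in the units of the state.
- env.state(): the state, without advancing time (a new reading comes with each control period).
- env.grab_frame(name): name is "scene" or "side" or "wrist"; returns the picture (400x640x3 uint8, red, green, blue); there is no depth.
- env.camera_info(name): a dict with "fx", "fy", "cx", "cy" (pixels), "camera_from_world" (4x4, takes a point from world to camera coordinates); the wrist camera has in their place "mount" (4x4, takes a point from camera to tool coordinates, whose origin is the TCP and whose axes are the tool frame's). Camera axes: x right, y down, z forward; pixel columns grow to the right and rows downward; lengths in mm; the calibration is good to about 2 mm. The wrist camera is an equidistant fisheye: a pixel r from the principal point sees the ray r / f radians off the axis. A picture is of the moment at which its call begins: read the wrist's pose just before it. camera_info takes no time and is no camera call.
- env.job_done(): hands the job in, once; it reports no verdict.
Trained networks look in the newest picture that a camera, given by its name, has taken for a name from the list of things; names that differ only in an ending like _2 or _b are one class to them, and where a whole thing is asked for, a point or a joint stands for the part that bears it (a point fixed in the world has none). Each returns a list of dicts, best first, with "p" (0 to 1); they miss things now and then, are a little off and sometimes report something else, mostly with a low value. They report only what shows in the picture. A call takes as long as a camera call. They do not tell look-alikes from the thing itself.
- env.masks_of(camera, label): "region" (400x640 bool, what is visible of it) and "location" ([column, row] in pixels, amid what is visible of it).
The state is a dict: "time_s": time; "qpos": joint angles; "qvel": joint speeds; "effort": joint torques, N m; "ee_pos": TCP position; "ee_rot": TCP orientation; "force": force on the tool from outside, world axes, zero at the start; "torque": the same for the moment, N m; "gripper_width": finger opening in mm.
Only numpy, scipy, OpenCV 4.12 (cv2) and the standard library are available. Lean on these libraries where they do the work, as an engineer would, in place of code of your own. Each camera call takes 0.05 s, during which the arm holds its last target.

### The job

Take the steel lifting link off the red load hook: press the blue sprung keeper back with the link itself, gently, until you feel the link reach its stop, and only then lift the link clear over the yellow claw and draw it off. Hang the link on the blue storage peg, resting in its saddle, let go of it, and leave the other things on the bench alone.

Things in the scene. Friction and masses are not known exactly. Their poses are not given: they have to be found in the camera images.
- link_mid (a point): Centre of the loose steel lifting link: an upright oblong ring 60 mm wide (its y), 110 mm tall (its z), of 12 mm round bar, 0.25 kg; opening 36 x 86 mm. x is normal to its plane. Side bars straight from 16 to 94 mm below its top. Grip across the 60 mm width from above, astride the hook's arm, about 28 mm below its top (27 mm above this centre): lower, the gripper's body meets the claw.
- link_top (a point): Middle of the link's top bar, on the bar's centre line: 49 mm above link_mid along the link's z, 6 mm below the link's top. This bar rests on the hook at the start and on the peg at the end.
- hook: Fixed red load hook. Origin on the bench right below the centre of the link's top bar as it hangs at the start. x points from the tip back to the post (the arm points to -x), z up. Arm 16 mm wide, 14 mm thick, top 170 mm above the bench; the post behind (from x = 115 mm) is no higher. The link must not bear on the yellow claw or its stops with more than 18 N.
- hook_seat (a point): Top of the hook's arm under the bar, 170 mm above the bench, axes as the hook's. To take the link off, once free of the claw, raise it 30 to 40 mm (its opening allows 60 at most), then draw it to the hook's -x until the bar is 75 mm or more in front of this point.
- hook_tip (a point): Tip of the hook: top of the inner face of its 12 mm upstand, 6 mm in front of the bar's centre. A yellow claw (16 mm wide, top 21.5 mm and underside 15.5 mm over the seat, foremost face 50 mm or less before the origin; its rail runs down to 20.5 mm under the seat) wraps round the tip and back over the bar. Its setting varies and is not measured: the bar must go 5 to 29 mm in +x to clear it.
- keeper_face (a point): Front face of the blue keeper, a 14 mm wide block 2 to 15 mm above the seat, sprung towards the tip, holding the bar under the claw. Pushed by the bar in +x it yields: 5 N at first, up to 8.5 N. It slides between two cheeks (25 mm over all, 19.5 mm above the seat) of a yellow housing clamped with the claw: their ends stop the bar solidly 4 mm after it is clear of the claw (9 to 33 mm of push in all).
- peg: Fixed blue storage peg. Origin on the bench right below the middle of its saddle. x points from the tip back to the post (the arm points to -x), z up. Arm 16 mm wide, 12 mm thick, from x = -35 mm to the post at x = 96 mm, nothing above its top but two upstands 10 mm high, whose inner faces at x = -25 and +25 mm bound the saddle.
- peg_saddle (a point): Middle of the peg's flat saddle, on the arm's top, 150 mm above the bench, axes as the peg's. Hung home, the link's top bar lies across the saddle, its centre line 6 mm above this point. The link goes on over the tip from the -x side, the arm passing through it.
- oil_mid (a point): Bystander: middle of a yellow oil bottle, 72 mm diameter, 160 mm tall, standing on the bench. Leave it alone.
- bolts_mid (a point): Bystander: middle of a clear jar with a red lid, 64 mm diameter, 75 mm tall, standing on the bench. Leave it alone.
- spanner: Bystander: a steel open-ended spanner lying flat on the bench, under 20 mm high. Leave it alone.
Things that resemble listed ones, but are neither listed nor needed, are in the scene too. Leave any green look-alike of the part that bears link_mid alone.

How it is judged (in metres and radians):
On the way, in this order (a step that is already met when the one before it is completed fails the run):
1. the link's top bar, still low in the hook, has pressed the keeper back at least 4 mm (x of link_top in the frame of hook above 0.004 m and z of link_top in the frame of hook below 0.184 m), for 0.1 s.
2. the link is lifted clear and drawn off in front of the hook (x of link_top in the frame of hook below -0.06 m), for 0.05 s.
At the end, for the whole second after the job is handed in: The link hangs on the blue peg with its top bar in the saddle between the two upstands (bar centre within 24 mm of the saddle's middle along the arm, 16 mm across it, 150 to 162 mm above the bench), within 0.3 rad of upright, at rest (slower than 0.05 m/s) and let go (x of link_top in the frame of peg between -0.024 and 0.024 m and y of link_top in the frame of peg between -0.016 and 0.016 m and z of link_top in the frame of peg between 0.15 and 0.162 m and angle between link_mid's own z axis and vertical below 0.3 rad and linear speed of link below 0.05 m/s); the robot touches nothing.
It fails at once if the link bears on the yellow claw or on the stops behind it with more than 18 N (contact force between link and hook_claw above 18 N).
It fails at once if the link is banged or pressed on the storage peg with more than 25 N (contact force between link and peg above 25 N).
It fails at once if the link is dropped (its centre under 70 mm above the bench) (height (world z) of link_mid below 0.07 m).
It fails at once if the oil bottle, the jar or the spanner is moved more than 20 mm (distance of any of oil_mid, bolts_mid, spanner from where it was at the start of the episode above 0.02 m).
It also fails if it takes over 64 s, if anything falls off the work surface, if the arm or the gripper's body presses on something with over 40 N, if the wrist force passes 120 N, or if a joint passes its speed limit or range.

## Working session

There is one attempt and no reset: what is moved stays moved. The work goes in short steps, Python scripts to look and compute and a shell command to move; the robot and the scene stay as the last step left them, time stands still between calls to the robot, and variables do not carry over. Pictures are saved under pics/ and viewed, and the job is handed in when it is done.

```bash
ls; mkdir -p pics; python3 - <<'E'
from workcell import env
import cv2,json
print(env.state())
for n in ("scene","side","wrist"):
    im=env.grab_frame(n); cv2.imwrite(f"pics/{n}0.png",im[:,:,::-1])
    ci=env.camera_info(n); print(n,{k:(v.tolist() if hasattr(v,'tolist') else v) for k,v in ci.items()})
E
```

```text
pics
{'time_s': 0.0, 'qpos': array([ 6.78412042e+01,  1.83512927e+01,  8.97076195e+01, -1.28813369e-03,
        7.20419663e+01, -1.14619609e+00]), 'qvel': array([-0.08920919,  0.03333488,  0.08945542,  0.00028942,  0.02572634,
       -0.07580242]), 'effort': array([-1.14532377e-03, -4.12459373e+01, -2.31975836e+01,  7.25865900e-02,
        4.55673330e-02, -1.57540844e-04]), 'ee_pos': array([205.99720335, 536.29105334, 213.11553846]), 'ee_rot': array([-9.01008829e+01,  7.93496023e-04, -2.10122021e+01]), 'force': array([-0.59892315,  0.48633304, -0.09203707]), 'torque': array([ 0.04358014,  0.04047019, -0.00110108]), 'gripper_width': 91.36070253471507}
scene {'fx': 404.94310185920244, 'fy': 404.94310185920244, 'cx': 314.8607847169866, 'cy': 201.36793548970266, 'camera_from_world': [[-0.17725648388049525, 0.9838990842400291, -0.02286331021431434, 105.20345919575027], [0.5596198550975431, 0.0816552120972964, -0.8247169478784526, -166.91490398309756], [-0.8095713413300454, -0.15898118872677305, -0.5650833787398933, 1537.4829605171356], [0.0, 0.0, 0.0, 1.0]]}
side {'fx': 411.189246061476, 'fy': 411.189246061476, 'cx': 320.03306113908013, 'cy': 199.30445266632665, 'camera_from_world': [[0.9701604406119659, -0.24227259289972516, 0.00962861367177923, -514.4136746192648], [-0.14819273192715302, -0.6239205183837403, -0.767308348021662, 174.07951946530312], [0.191905272662226, 0.7429853144372432, -0.641206042434901, 1203.036280105954], [0.0, 0.0, 0.0, 1.0]]}
wrist {'fx': 309.70691628693146, 'fy': 309.70691628693146, 'cx': 325.4975313348553, 'cy': 195.717612966955, 'mount': [[0.0014353774035591107, 0.9659340501808074, 0.2587843704573523, -72.33731518618866], [-7.624593577876071e-05, -0.258784530579664, 0.9659350707574593, -170.3493909915779], [0.9999989669385986, -0.0014062126303608779, -0.0002978049220280266, 0.3504157180955758], [0.0, 0.0, 0.0, 1.0]]}
```

View pics/scene0.png

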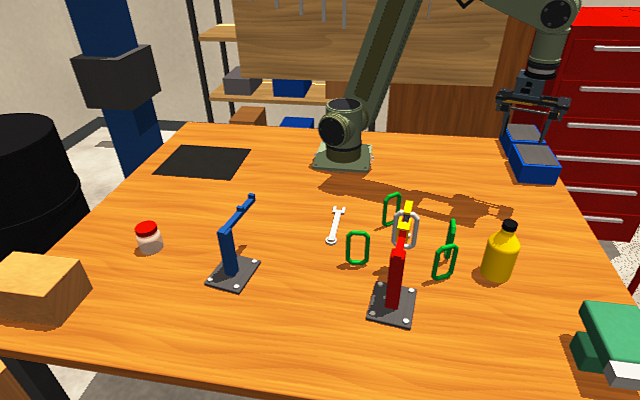

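View pics/side0.png

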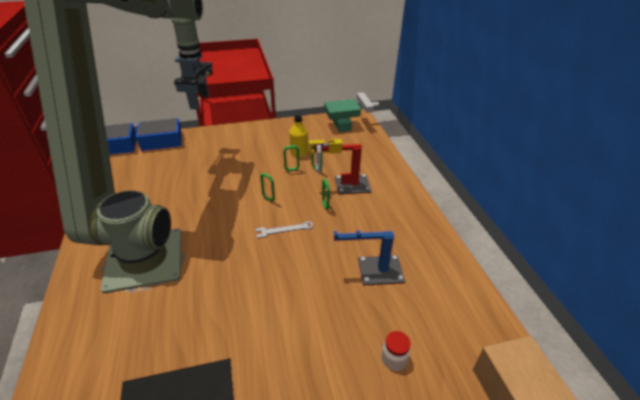

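View pics/wrist0.png

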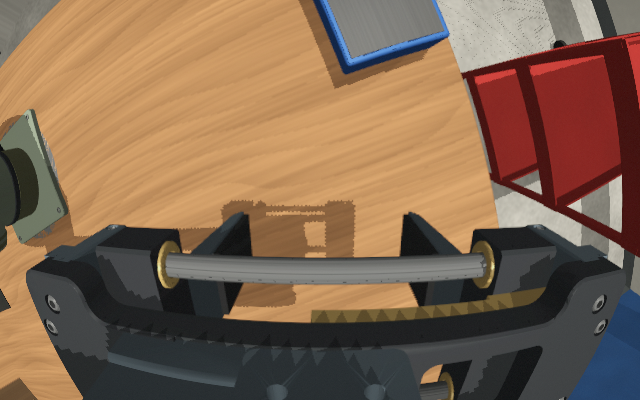

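Candidates for the link: grey ring on the hook at scene (405,228). The green look-alikes at (392,210), (357,247), (451,240) and (444,262) are to be left alone. I choose the grey one and will check it with a close crop.

```bash
cat > h.py <<'E'
import numpy as np,cv2
from workcell import env
def rays(cam,uv):
    ci=env.camera_info(cam); T=np.array(ci["camera_from_world"]); R=T[:3,:3]; t=T[:3,3]
    d=R.T@np.array([(uv[0]-ci["cx"])/ci["fx"],(uv[1]-ci["cy"])/ci["fy"],1.]); o=-R.T@t
    return o,d/np.linalg.norm(d)
def tri(uvs):
    A=np.zeros((3,3));b=np.zeros(3);P=[]
    for c,uv in uvs:
        o,d=rays(c,uv);M=np.eye(3)-np.outer(d,d);A+=M;b+=M@o;P.append((o,d))
    x=np.linalg.solve(A,b); return x,[round(float(np.linalg.norm((np.eye(3)-np.outer(d,d))@(x-o))),1) for o,d in P]
def plane(cam,uv,z):
    o,d=rays(cam,uv); return o+d*(z-o[2])/d[2]
def proj(cam,p):
    ci=env.camera_info(cam); T=np.array(ci["camera_from_world"]); q=T[:3,:3]@np.asarray(p,float)+T[:3,3]
    return np.array([ci["fx"]*q[0]/q[2]+ci["cx"],ci["fy"]*q[1]/q[2]+ci["cy"]])
def crop(cam,u0,v0,u1,v1,s,name,im=None):
    if im is None: im=env.grab_frame(cam)
    cv2.imwrite(f"pics/{name}.png",cv2.resize(im[v0:v1,u0:u1,::-1],None,fx=s,fy=s,interpolation=cv2.INTER_CUBIC))
E
python3 - <<'E'
from h import *
ims={c:env.grab_frame(c) for c in("scene","side")}
crop("scene",340,180,480,330,4,"sc1",ims["scene"]); crop("side",240,110,420,290,3.3,"sd1",ims["side"])
for l in ["link_mid","link_top","hook","hook_seat","hook_tip","keeper_face","peg","peg_saddle","oil_mid","bolts_mid","spanner"]:
    for c in("scene","side"):
        r=env.masks_of(c,l); print(l,c,[(round(float(x["p"]),2),np.round(x["location"],1).tolist(),int(x["region"].sum())) for x in r[:5]])
E
```

```text
link_mid scene [(0.87, [415.0, 232.7], 424), (0.78, [385.4, 206.1], 272), (0.76, [447.4, 238.8], 186), (0.75, [452.0, 259.7], 353), (0.73, [360.4, 251.8], 433)]
link_mid side [(0.77, [325.0, 192.6], 226), (0.73, [285.8, 158.9], 178), (0.65, [318.6, 160.3], 120), (0.64, [263.3, 188.3], 144)]
link_top scene [(0.94, [413.4, 226.7], 411), (0.68, [451.6, 234.0], 193), (0.65, [449.1, 266.5], 465), (0.58, [349.7, 246.2], 454), (0.58, [383.8, 206.4], 277)]
link_top side [(0.77, [326.2, 193.4], 263), (0.61, [321.8, 155.6], 123), (0.44, [288.0, 156.5], 182)]
hook scene [(0.6, [399.1, 297.0], 2767)]
hook side [(0.74, [348.9, 166.2], 1422)]
hook_seat scene [(0.32, [404.0, 217.8], 32)]
hook_seat side [(0.83, [351.2, 164.4], 1488)]
hook_tip scene [(0.98, [394.7, 293.6], 2856), (0.3, [233.0, 263.1], 2152)]
hook_tip side [(0.58, [352.7, 171.1], 1257)]
keeper_face scene [(0.57, [402.6, 215.9], 37), (0.41, [235.2, 265.3], 2195), (0.4, [396.7, 296.0], 2934)]
keeper_face side []
peg scene [(0.75, [232.0, 264.3], 2144)]
peg side [(0.93, [379.1, 262.8], 1888)]
peg_saddle scene [(0.6, [232.1, 264.9], 2160)]
peg_saddle side [(0.64, [378.2, 263.0], 1873)]
oil_mid scene [(0.59, [503.5, 255.0], 1649)]
oil_mid side [(0.64, [300.3, 135.5], 621)]
bolts_mid scene [(0.63, [148.0, 238.3], 758)]
bolts_mid side [(0.57, [393.8, 350.8], 958)]
spanner scene [(0.55, [333.3, 224.4], 270)]
spanner side [(0.71, [275.4, 224.7], 245)]
```

View pics/sc1.png

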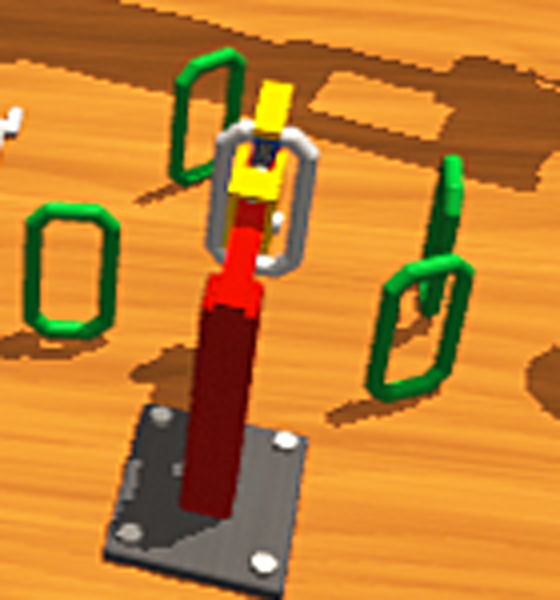

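View pics/sd1.png

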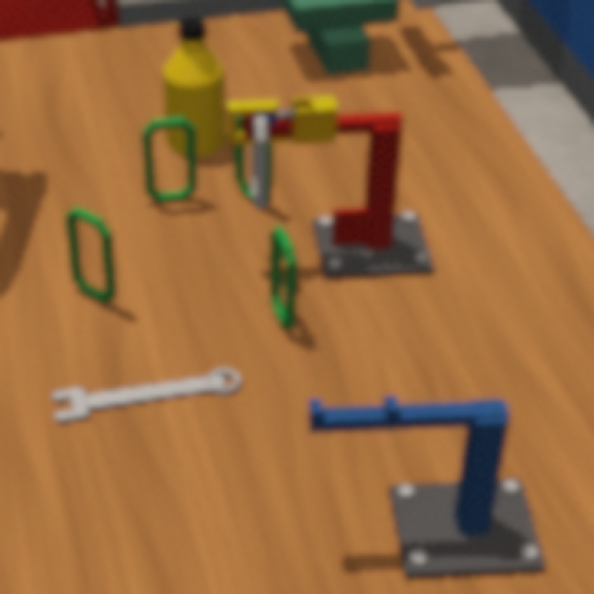

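The crops confirm the choice. The grey link hangs on the red hook under the yellow claw: its top bar is at scene ≈(407,212) and side ≈(319,146). The greens hang in the air or stand nearby. Next I triangulate hook, link and peg.

```bash
python3 - <<'E'
from h import *
s=lambda x,y:("scene",(340+(x+.5)/4-.5,180+(y+.5)/4-.5)); d=lambda x,y:("side",(240+(x+.5)/3.3-.5,110+(y+.5)/3.3-.5))
print("link top bar",tri([s(268,130),d(262,119)]))
print("link bottom bar",tri([s(257,265),d(261,202)]))
print("claw front top",tri([s(275,86),d(229,104)]))
print("post rear top corner", tri([s(234,307),d(400,118)]))
for n,c in (("scene",[(157,411),(286,439),(264,564),(128,533)]),):
    P=np.array([plane(*s(*p),8) for p in c]);print("hook bolts",np.round(P,0).tolist(),P.mean(0))
P=np.array([plane(*d(*p),8) for p in [(324,225),(408,217),(425,269),(333,264)]]);print(np.round(P,0).tolist(),P.mean(0))
P=np.array([plane(*d(*p),8) for p in [(405,493),(511,486),(527,553),(418,558)]]);print("peg",np.round(P,0).tolist(),P.mean(0))
ims={c:env.grab_frame(c) for c in("scene","side")}
crop("scene",200,185,270,300,5,"sc2",ims["scene"]); crop("side",320,220,410,290,8,"sd2",ims["side"]); crop("side",300,130,370,200,8,"sd3",ims["side"]); crop("scene",380,190,440,290,6,"sc3",ims["scene"])
E
```

```text
link top bar (array([576.46665585, 214.37408058, 176.29938926]), [3.8, 3.8])
link bottom bar (array([576.02126394, 217.47007926,  72.79828192]), [5.1, 5.1])
claw front top (array([546.2107587 , 219.65324089, 190.96047405]), [0.3, 0.3])
post rear top corner (array([718.04282108, 198.32418467, 165.45554779]), [2.4, 2.4])
hook bolts [[639.0, 167.0, 8.0], [650.0, 244.0, 8.0], [746.0, 231.0, 8.0], [736.0, 156.0, 8.0]] [692.8800676  199.57568324   8.        ]
[[657.0, 239.0, 8.0], [752.0, 232.0, 8.0], [740.0, 139.0, 8.0], [647.0, 170.0, 8.0]] [699.03731853 194.88058037   8.        ]
peg [[618.0, -157.0, 8.0], [713.0, -171.0, 8.0], [697.0, -246.0, 8.0], [606.0, -229.0, 8.0]] [ 658.53282652 -200.71910517    8.        ]
```

View pics/sc2.png

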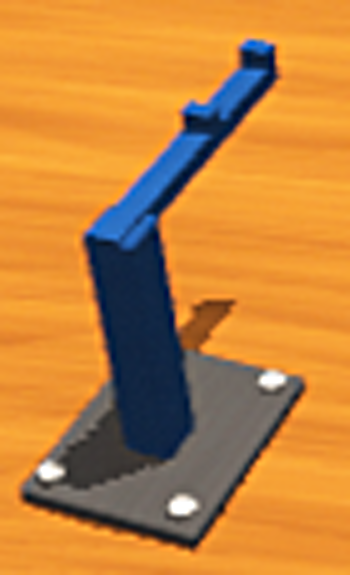

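View pics/sd2.png

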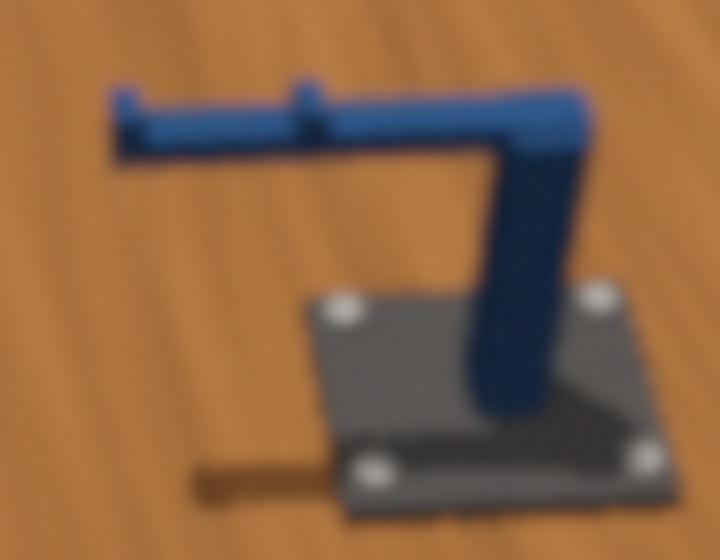

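View pics/sd3.png

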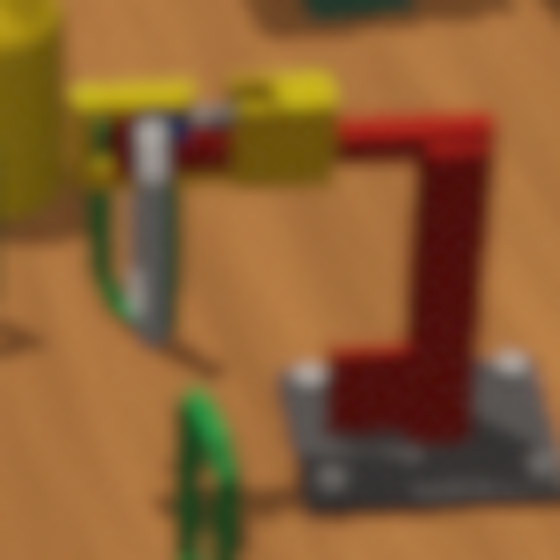

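View pics/sc3.png

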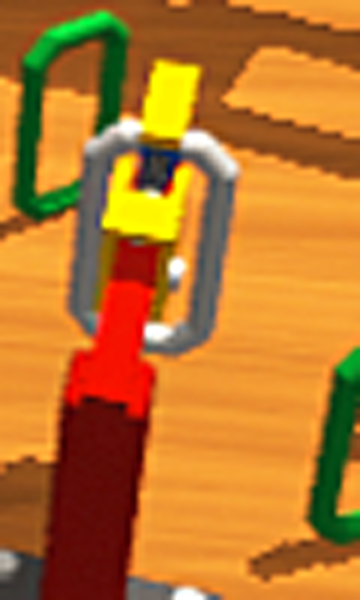

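```bash
python3 - <<'E'
from h import *
from scipy.optimize import least_squares
S=lambda s,ox,oy:(lambda x,y:(ox+(x+.5)/s-.5,oy+(y+.5)/s-.5))
sc1=S(4,340,180);sd1=S(3.3,240,110);sc2=S(5,200,185);sd2=S(8,320,220);sd3=S(8,300,130);sc3=S(6,380,190)
g=[(392,211),(357,247),(451,238),(444,262)]
h=[sd1(90,255),sd1(170,158),sd1(285,278),sd1(252,165)]
for a in g:
    for b in h:
        x,r=tri([("scene",a),("side",b)])
        if r[0]<15: print(a,np.round(b,0),np.round(x),r)
def fit(obs,p0):
    def f(p):
        c,s=np.cos(p[2]),np.sin(p[2]);e=[]
        for cam,uv,q in obs:
            q=[p[3+int(v[1:])] if isinstance(v,str) else v for v in q]
            w=[p[0]+c*q[0]-s*q[1],p[1]+s*q[0]+c*q[1],q[2]]
            e+=list(proj(cam,w)-uv)
        return e
    r=least_squares(f,p0); p=r.x; print(np.round(p[:2],1),np.round(np.degrees(p[2]),2),np.round(p[3:],1)); print(np.round(np.reshape(r.fun,(-1,2)),1).tolist())
# peg: upstands, top centre; inner faces +-25, thickness 10?: -35..-25, 25..35?
print("peg")
fit([("scene",sc2(258,44),(-30,0,160)),("scene",sc2(204,107),("u0",0,160)),
     ("side",sd2(124,93),(-30,0,160)),("side",sd2(308,86),("u0",0,160)),
     ("scene",sc2(104,237),("u1",0,150)),("side",sd2(580,112),("u1",0,150))],[565,-190,-.15,30,110])
print("hook")
fit([("scene",sc3(165,132),(0,0,182)),("side",sd3(152,125),(0,0,179)),("side",sd3(150,338),(0,0,70)),("scene",sc3(90,210),(0,-24,121)),("scene",sc3(215,250),(0,24,121)),
 ("scene",sc3(177,63),("u0",0,191.5)),("side",sd3(71,92),("u0",0,191.5)),("scene",sc3(108,404),("u1",0,170)),("side",sd3(492,123),("u1",0,170))],[576,214,-.12,-40,140])
E
```

```text
(392, 211) [267. 187.] [393. 190.  50.] [0.6, 0.6]
(392, 211) [316. 160.] [554. 178. 154.] [9.8, 9.8]
(357, 247) [326. 194.] [575. 105.  56.] [2.2, 2.2]
(451, 238) [291. 158.] [504. 340.  56.] [2.4, 2.4]
(444, 262) [267. 187.] [413. 361. -94.] [10.5, 10.5]
(444, 262) [316. 160.] [592. 316.  50.] [3.1, 3.1]
peg
[ 554.3 -181.5] -11.45 [ 29.3 121.7]
[[0.3, 0.5], [-0.5, 0.2], [-0.1, 0.0], [-0.4, 0.3], [-0.3, -0.7], [0.2, -1.1]]
hook
[570.8 217. ] -7.44 [-27.4 151.3]
[[-0.1, -1.5], [-2.0, -1.3], [-1.9, -1.2], [-0.3, 4.4], [-1.0, 1.2], [-0.2, 0.2], [-0.2, -0.0], [-0.5, -0.5], [0.3, -1.2]]
```

```bash
python3 -m handwheel '[[1,[23,-5,-8.4],[0,0,0]],[1,[23,-5,-8.4],[0,0,0]],[1,[23,-5,-8.4],[0,0,0]],[1,[23,-5,-8.4],[0,0,0]],[1,[23,-5,-8.4],[0,0,0]],[1,[23,-5,-8.4],[0,0,0]],[1,[23,-5,-8.4],[0,0,0]],[1,[23,-5,-8.4],[0,0,0]],[1,[23,-5,-8.4],[0,0,0]],[1,[23,-5,-8.4],[0,0,0]]]' && python3 -m handwheel '[[1,[23,0,-8.4],[0,0,0]],[1,[23,0,-8.4],[0,0,0]],[1,[23,0,-8.4],[0,0,0]],[1,[23,0,-8.4],[0,0,0]],[1,[23,0,-8.4],[0,0,0]],[1,[23,0,-8.4],[0,0,0]],[1,[23,0,-8.4],[0,0,0]],[1,[23,0,-8.4],[0,0,0]],[1,[23,0,-8.4],[0,0,0]],[1,[18,0,-8.4],[0,0,0]]]' && python3 -m handwheel '[[1,[0,0,0],[0,-2.7,0]],[1,[0,0,0],[0,-2.7,0]],[1,[0,0,0],[0,-2.7,0]],[1,[0,0,0],[0,-2.7,0]],[1,[0,0,0],[0,-2.7,0]],[1,[0,0,0],[0,0,0]],[1,[0,0,0],[0,0,0]],[1,[0,0,0],[0,0,0]],[1,[0,0,0],[0,0,0]],[1,[0,0,0],[0,0,0]]]'
python3 - <<'E'
from h import *
s=env.state();print(s["ee_pos"],s["ee_rot"],s["qpos"],s["force"])
im=env.grab_frame("wrist");cv2.imwrite("pics/w1.png",im[:,:,::-1])
E
```

```text
time_s: 2.28
ee_pos: [391.6, 374.9, 264.3]
ee_rot: [-90.0, -0.0, -21.0]
force: [0.2, 0.2, -0.2]
gripper_width: 91.1
time_s: 3.12
ee_pos: [572.1, 215.6, 263.8]
ee_rot: [-90.0, -0.0, -21.1]
force: [-1.0, -0.2, 0.1]
gripper_width: 91.0
time_s: 3.95
ee_pos: [570.7, 216.8, 263.9]
ee_rot: [-90.0, 0.0, -7.5]
force: [-0.4, 0.9, -1.2]
gripper_width: 91.4
[570.6897513  216.8035843  263.92653344] [-8.99958487e+01  1.89319046e-04 -7.53686535e+00] [ 1.97202057e+01  2.01490409e+01  7.97191000e+01  3.83375975e-03
  8.01301261e+01 -6.27435860e+01] [-0.39699625  0.89346799 -1.21107491]
```

View pics/w1.png

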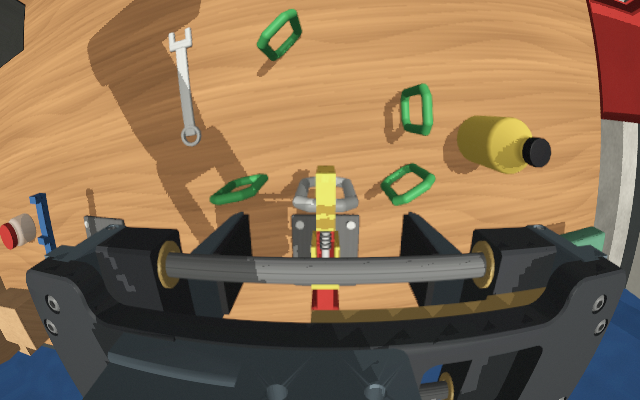

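The wrist view shows the link ring from above at about (325,185). The yellow claw lies over its bar along column 325, with the spring behind it. The fingers are astride, and the greens stay outside.

```bash
cat >> h.py <<'E'
from scipy.spatial.transform import Rotation as Ro
def toolT():
    s=env.state(); return Ro.from_euler("xyz",s["ee_rot"],degrees=True).as_matrix(),np.array(s["ee_pos"])
def wray(uv,RT):
    ci=env.camera_info("wrist");M=np.array(ci["mount"]);a=np.array([(uv[0]-ci["cx"])/ci["fx"],(uv[1]-ci["cy"])/ci["fy"]]);r=np.hypot(*a)
    d=np.array([*(np.sin(r)*a/max(r,1e-9)),np.cos(r)]);R,p=RT
    return R@M[:3,3]+p,R@(M[:3,:3]@d)
def wplane(uv,z,RT):
    o,d=wray(uv,RT);return o+d*(z-o[2])/d[2]
def wproj(P,RT):
    ci=env.camera_info("wrist");M=np.array(ci["mount"]);R,p=RT
    q=M[:3,:3].T@(R.T@(np.asarray(P,float)-p)-M[:3,3]);h=np.hypot(q[0],q[1]);t=np.arctan2(h,q[2])
    return np.array([ci["cx"]+ci["fx"]*t*q[0]/h,ci["cy"]+ci["fy"]*t*q[1]/h])
def loc(P,o,yaw):
    a=np.radians(yaw);d=np.asarray(P)-[o[0],o[1],0];return np.array([d[0]*np.cos(a)+d[1]*np.sin(a),-d[0]*np.sin(a)+d[1]*np.cos(a),P[2]])
def glob(q,o,yaw):
    a=np.radians(yaw);return np.array([o[0]+q[0]*np.cos(a)-q[1]*np.sin(a),o[1]+q[0]*np.sin(a)+q[1]*np.cos(a),q[2]])
E
python3 - <<'E'
from h import *
RT=toolT(); im=env.grab_frame("wrist"); s=5
c=cv2.resize(im[155:275,250:400,::-1],None,fx=s,fy=s,interpolation=cv2.INTER_CUBIC)
O=(571,217);y=-7.44
for q in [(0,24,176),(0,-24,176),(0,24,78),(0,-24,78),(0,30,150),(0,-30,150),(0,0,176),(-27,0,191.5),(151,0,170)]:
    u=wproj(glob(q,O,y),RT);print(q,np.round(u,1)); cv2.circle(c,tuple(int(v) for v in (s*(u-[250,155]))),3,(255,0,255),-1)
cv2.imwrite("pics/w1c.png",c)
E
```

```text
(0, 24, 176) [353.3 199.3]
(0, -24, 176) [298.  199.5]
(0, 24, 78) [346.  176.8]
(0, -24, 78) [305.2 176.9]
(0, 30, 150) [357.2 191.9]
(0, -30, 150) [294.1 192.1]
(0, 0, 176) [325.6 199.4]
(-27, 0, 191.5) [325.5 172.1]
(151, 0, 170) [326.  332.1]
```

View pics/w1c.png

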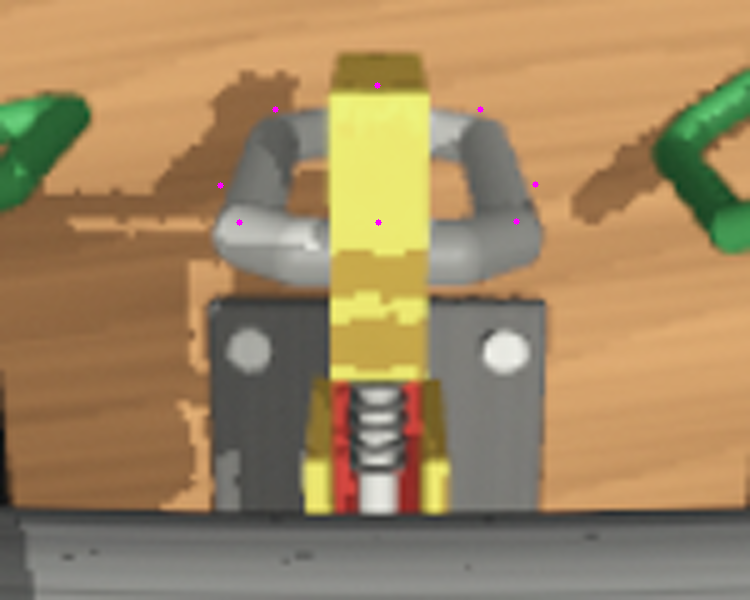

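Lateral agreement is good, and the wrist view puts the link 5 mm further in +x, at about (575.5, 216.4). Now I go down astride it: TCP z to 135, so that the grasp point is at 154.

```bash
python3 -m handwheel '[[1,[4.8,0,0.2],[0,0,0]],[1,[0,14,0],[0,0,0]],[1,[0,16,0],[0,0,0]],[1,[0,16,0],[0,0,0]],[1,[0,16,0],[0,0,0]],[1,[0,14,0],[0,0,0]],[1,[0,10,0],[0,0,0]],[1,[0,6,0],[0,0,0]],[1,[0,0,0],[0,0,0]],[1,[0,0,0],[0,0,0]]]' 
python3 - <<'E'
from h import *
RT=toolT(); print(RT[1],env.state()["force"])
im=env.grab_frame("wrist"); cv2.imwrite("pics/w2.png",cv2.resize(im[120:300,200:450,::-1],None,fx=3,fy=3,interpolation=cv2.INTER_CUBIC))
O=(575.5,216.4);y=-7.5
for q in [(0,0,176),(0,24,176),(0,-24,176)]:
    u=wproj(glob(q,O,y),RT);print(q,np.round(3*(u-[200,120])))
E
```

```text
time_s: 4.88
ee_pos: [575.9, 216.4, 172.2]
ee_rot: [-90.0, -0.0, -7.5]
force: [-0.5, -0.4, 0.5]
gripper_width: 91.5
[575.8631287  216.4347226  172.24991176] [-0.52837769 -0.41206271  0.505553  ]
(0, 0, 176) [375. 363.]
(0, 24, 176) [498. 362.]
(0, -24, 176) [253. 362.]
```

View pics/w2.png

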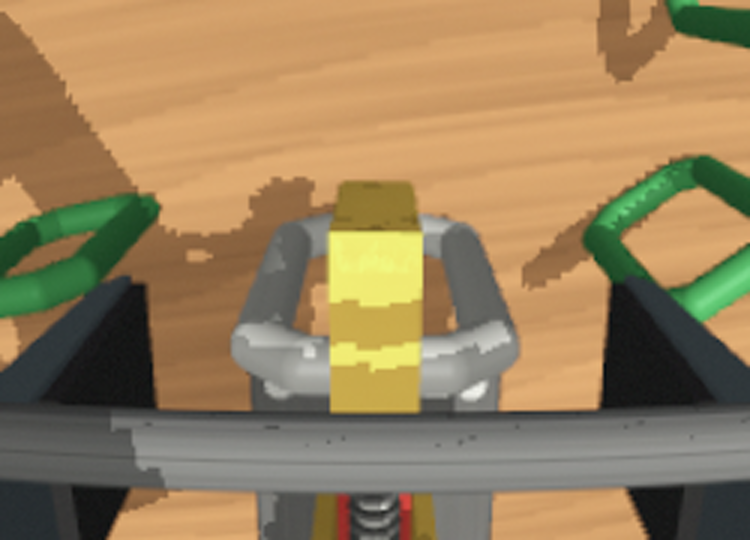

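The bar sits at crop (375,358) against a predicted 363, so agreement is about 1–2 mm. The fingers are clear on both sides, so I go down the last 37 mm.

```bash
python3 -m handwheel '[[1,[0,6,0],[0,0,0]],[1,[0,8,0],[0,0,0]],[1,[0,8,0],[0,0,0]],[1,[0,7,0],[0,0,0]],[1,[0,5,0],[0,0,0]],[1,[-1,3,0],[0,0,0]],[1,[0,0,0],[0,0,0]],[0.75,[0,0,0],[0,0,0]],[0.7,[0,0,0],[0,0,0]],[0.67,[0,0,0],[0,0,0]]]' 40
python3 -m handwheel '[[0.6,[0,0,0],[0,0,0]],[0.5,[0,0,0],[0,0,0]],[0.4,[0,0,0],[0,0,0]],[0.3,[0,0,0],[0,0,0]],[0.2,[0,0,0],[0,0,0]],[0,[0,0,0],[0,0,0]],[0,[0,0,0],[0,0,0]],[0,[0,0,0],[0,0,0]],[0,[0,0,0],[0,0,0]],[0,[0,0,0],[0,0,0]]]' 45
python3 - <<'E'
from h import *
RT=toolT(); print(RT[1],env.state()["force"],env.state()["torque"])
im=env.grab_frame("wrist"); cv2.imwrite("pics/w3.png",cv2.resize(im[120:300,200:450,::-1],None,fx=3,fy=3,interpolation=cv2.INTER_CUBIC))
E
```

```text
time_s: 5.77
ee_pos: [574.8, 216.6, 135.4]
ee_rot: [-90.0, -0.0, -7.5]
force: [-0.5, -0.2, 0.9]
gripper_width: 74.1
time_s: 6.6
ee_pos: [574.6, 216.3, 135.1]
ee_rot: [-90.0, -0.0, -7.5]
force: [-0.2, -1.4, 2.9]
gripper_width: 58.9
[574.5957991  216.30457846 135.13496287] [-0.18841405 -1.35385226  2.87538454] [-0.29110089  0.03859469  0.00227092]
```

View pics/w3.png

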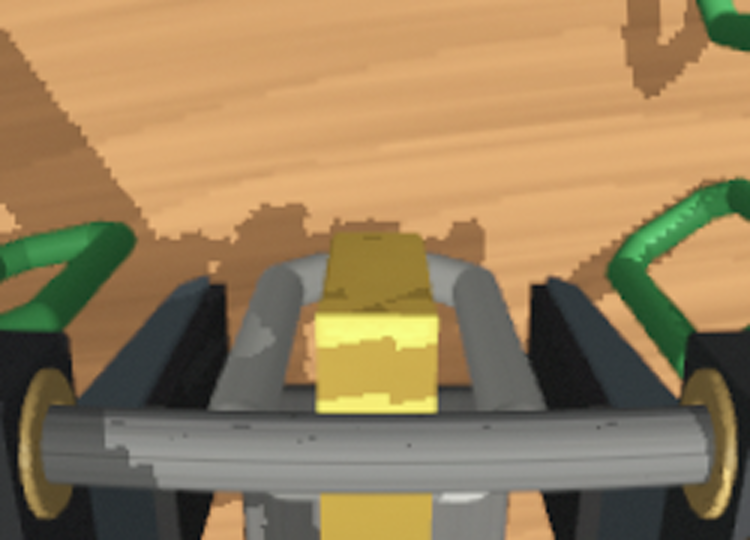

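Gripped at 58.9 mm opening. Now I press gently in +x and watch the force along the hook.

```bash
python3 -m handwheel '[[0,[0,-0.3,0],[0,0,0]],[0,[0.5,0,0],[0,0,0]],[0,[0.5,0,0],[0,0,0]],[0,[0.6,0,0],[0,0,0]],[0,[0.6,0,0],[0,0,0]],[0,[0.6,0,0],[0,0,0]],[0,[0.6,0,0],[0,0,0]],[0,[0.6,0,0],[0,0,0]],[0,[0,0,0],[0,0,0]],[0,[0,0,0],[0,0,0]]]' 
python3 -m handwheel '[[0,[0.6,0,0],[0,0,0]],[0,[0.6,0,0],[0,0,0]],[0,[0.6,0,0],[0,0,0]],[0,[0.6,0,0],[0,0,0]],[0,[0.6,0,0],[0,0,0]],[0,[0,0,0],[0,0,0]],[0,[0,0,0],[0,0,0]],[0,[0,0,0],[0,0,0]],[0,[0,0,0],[0,0,0]],[0,[0,0,0],[0,0,0]]]' 
python3 - <<'E'
from h import *
s=env.state();print(s["ee_pos"],s["force"],s["torque"]); im=env.grab_frame("side")
for i in range(3):
    s=env.state();print(s["force"],s["torque"]);env.grab_frame("side")
crop("side",300,120,370,170,11,"sd4",im)
E
```

```text
time_s: 7.48
ee_pos: [575.4, 216.3, 135.0]
ee_rot: [-90.0, 0.4, -7.5]
force: [-8.4, -0.8, 5.8]
gripper_width: 59.1
time_s: 8.32
ee_pos: [578.1, 215.9, 135.0]
ee_rot: [-90.0, 0.4, -7.5]
force: [-9.2, -1.1, 5.5]
gripper_width: 59.1
[578.11045104 215.86557068 135.03855902] [-9.19374513 -1.10889528  5.53481917] [-0.07405814  1.43668326  0.01486548]
[-9.32639054 -0.59523361  4.37956484] [-0.03421031  1.40534418 -0.00772056]
[-10.17770557  -1.28209111   5.52648396] [-0.08840745  1.38205114  0.01977628]
[-9.1563836  -1.34725764  5.8528838 ] [-0.04251512  1.4288095   0.00442375]
```

View pics/sd4.png

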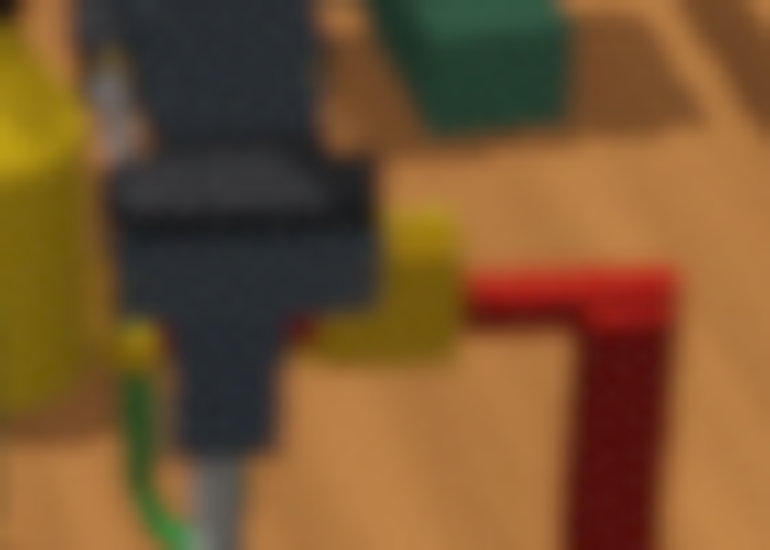

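```bash
python3 -m handwheel '[[0,[0.5,-0.4,0],[0,0,0]],[0,[0.5,-0.4,0],[0,0,0]],[0,[0.5,0,0],[0,0,0]],[0,[0.5,0,0],[0,0,0]],[0,[0.5,0,0],[0,0,0]],[0,[0.5,0,0],[0,0,0]],[0,[0,0,0],[0,0,0]],[0,[0,0,0],[0,0,0]],[0,[0,0,0],[0,0,0]],[0,[0,0,0],[0,0,0]]]' 
python3 -m handwheel '[[0,[0.5,0,0],[0,0,0]],[0,[0.5,0,0],[0,0,0]],[0,[0.5,0,0],[0,0,0]],[0,[0.5,0,0],[0,0,0]],[0,[0.5,0,0],[0,0,0]],[0,[0.5,0,0],[0,0,0]],[0,[0,0,0],[0,0,0]],[0,[0,0,0],[0,0,0]],[0,[0,0,0],[0,0,0]],[0,[0,0,0],[0,0,0]]]' 
```

```text
time_s: 9.35
ee_pos: [581.0, 215.4, 135.1]
ee_rot: [-90.1, 0.4, -7.5]
force: [-8.4, 0.1, 2.8]
gripper_width: 58.8
time_s: 10.18
ee_pos: [583.8, 215.1, 135.1]
ee_rot: [-90.1, 0.5, -7.5]
force: [-8.5, 0.6, 1.5]
gripper_width: 59.1
```

```bash
python3 -m handwheel '[[0,[0.5,0,0],[0,0,0]],[0,[0.5,0,0],[0,0,0]],[0,[0.5,0,0],[0,0,0]],[0,[0.5,0,0],[0,0,0]],[0,[0.5,0,0],[0,0,0]],[0,[0.5,0,0],[0,0,0]],[0,[0,0,0],[0,0,0]],[0,[0,0,0],[0,0,0]],[0,[0,0,0],[0,0,0]],[0,[0,0,0],[0,0,0]]]' 
python3 -m handwheel '[[0,[0.5,0,0],[0,0,0]],[0,[0.5,0,0],[0,0,0]],[0,[0.5,0,0],[0,0,0]],[0,[0.5,0,0],[0,0,0]],[0,[0,0,0],[0,0,0]],[0,[0,0,0],[0,0,0]],[0,[0,0,0],[0,0,0]],[0,[0,0,0],[0,0,0]],[0,[0,0,0],[0,0,0]],[0,[0,0,0],[0,0,0]]]' 
```

```text
time_s: 11.02
ee_pos: [586.7, 214.6, 135.1]
ee_rot: [-90.1, 0.5, -7.5]
force: [-8.9, -0.0, 2.6]
gripper_width: 58.9
time_s: 11.85
ee_pos: [588.6, 214.4, 135.1]
ee_rot: [-90.1, 0.5, -7.5]
force: [-8.8, 0.3, 4.1]
gripper_width: 59.0
```

```bash
python3 -m handwheel '[[0,[0.5,0,0],[0,0,0]],[0,[0.5,0,0],[0,0,0]],[0,[0.5,0,0],[0,0,0]],[0,[0.5,0,0],[0,0,0]],[0,[0.5,0,0],[0,0,0]],[0,[0,0,0],[0,0,0]],[0,[0,0,0],[0,0,0]],[0,[0,0,0],[0,0,0]],[0,[0,0,0],[0,0,0]],[0,[0,0,0],[0,0,0]]]' 
python3 -m handwheel '[[0,[0.5,0,0],[0,0,0]],[0,[0.5,0,0],[0,0,0]],[0,[0.5,0,0],[0,0,0]],[0,[0.5,0,0],[0,0,0]],[0,[0,0,0],[0,0,0]],[0,[0,0,0],[0,0,0]],[0,[0,0,0],[0,0,0]],[0,[0,0,0],[0,0,0]],[0,[0,0,0],[0,0,0]],[0,[0,0,0],[0,0,0]]]' 
python3 -c "
from workcell import env
s=env.state();print(s['ee_pos'],s['ee_rot'],s['force'],s['torque'])"
```

```text
time_s: 12.68
ee_pos: [590.9, 214.1, 135.1]
ee_rot: [-90.1, 0.5, -7.5]
force: [-9.4, -0.7, 3.5]
gripper_width: 59.0
time_s: 13.52
ee_pos: [592.8, 213.8, 135.1]
ee_rot: [-90.1, 0.5, -7.5]
force: [-10.3, -0.3, 3.5]
gripper_width: 59.2
[592.79615913 213.82985195 135.09735669] [-90.08221874   0.51012785  -7.52310007] [-10.34976244  -0.28569226   3.5434487 ] [-0.02090837  1.50077382  0.04498892]
```

```bash
python3 -m handwheel '[[0,[0.5,0,0],[0,0,0]],[0,[0.5,0,0],[0,0,0]],[0,[0.5,0,0],[0,0,0]],[0,[0.5,0,0],[0,0,0]],[0,[0,0,0],[0,0,0]],[0,[0,0,0],[0,0,0]],[0,[0,0,0],[0,0,0]],[0,[0,0,0],[0,0,0]],[0,[0,0,0],[0,0,0]],[0,[0,0,0],[0,0,0]]]' 
python3 -c "
from workcell import env
s=env.state();print(s['ee_pos'],s['ee_rot'],s['force'],s['torque'])"
```

```text
time_s: 14.35
ee_pos: [594.7, 213.5, 135.1]
ee_rot: [-90.1, 0.5, -7.5]
force: [-10.4, -0.6, 3.2]
gripper_width: 59.1
[594.69655589 213.53742763 135.06437612] [-90.08442476   0.52513014  -7.52650127] [-10.39325245  -0.64084681   3.18440638] [-2.08095819e-02  1.48497745e+00 -3.32882446e-05]
```

```bash
python3 -m handwheel '[[0,[0.5,0,0],[0,0,0]],[0,[0.5,0,0],[0,0,0]],[0,[0.5,0,0],[0,0,0]],[0,[0.5,0,0],[0,0,0]],[0,[0,0,0],[0,0,0]],[0,[0,0,0],[0,0,0]],[0,[0,0,0],[0,0,0]],[0,[0,0,0],[0,0,0]],[0,[0,0,0],[0,0,0]],[0,[0,0,0],[0,0,0]]]' 
python3 -c "
from workcell import env
s=env.state();print(s['ee_pos'],s['ee_rot'],s['force'],s['torque'])"
```

```text
time_s: 15.18
ee_pos: [596.6, 213.3, 135.1]
ee_rot: [-90.1, 0.5, -7.5]
force: [-9.8, 0.1, 3.7]
gripper_width: 58.9
[596.5979019  213.28085322 135.09026401] [-90.08634397   0.53372754  -7.52549681] [-9.84482739  0.09073803  3.70519805] [ 0.00327426  1.57566208 -0.02621952]
```

```bash
python3 -m handwheel '[[0,[0.5,0,0],[0,0,0]],[0,[0.5,0,0],[0,0,0]],[0,[0.5,0,0],[0,0,0]],[0,[0.5,0,0],[0,0,0]],[0,[0,0,0],[0,0,0]],[0,[0,0,0],[0,0,0]],[0,[0,0,0],[0,0,0]],[0,[0,0,0],[0,0,0]],[0,[0,0,0],[0,0,0]],[0,[0,0,0],[0,0,0]]]' 
python3 -c "
from workcell import env
s=env.state();print(s['ee_pos'],s['ee_rot'],s['force'],s['torque'])"
```

```text
time_s: 16.02
ee_pos: [598.5, 213.0, 135.1]
ee_rot: [-90.1, 0.5, -7.5]
force: [-9.2, -0.8, 4.2]
gripper_width: 59.4
[598.48416017 213.03135707 135.10407328] [-90.08860843   0.54468766  -7.52390928] [-9.17886125 -0.76477191  4.16958038] [ 0.00836119  1.4969481  -0.01035727]
```

```bash
python3 -m handwheel '[[0,[0.5,0,0],[0,0,0]],[0,[0.5,0,0],[0,0,0]],[0,[0.5,0,0],[0,0,0]],[0,[0.5,0,0],[0,0,0]],[0,[0,0,0],[0,0,0]],[0,[0,0,0],[0,0,0]],[0,[0,0,0],[0,0,0]],[0,[0,0,0],[0,0,0]],[0,[0,0,0],[0,0,0]],[0,[0,0,0],[0,0,0]]]' 
python3 -c "
from h import *
s=env.state();print(s['ee_pos'],s['ee_rot'],s['force'],s['torque'])
crop('wrist',200,120,450,300,3,'w5'); crop('scene',370,190,450,270,7,'sc5')"
```

```text
time_s: 16.85
ee_pos: [600.4, 212.8, 135.1]
ee_rot: [-90.1, 0.6, -7.5]
force: [-10.3, -0.2, 3.9]
gripper_width: 59.0
[600.37948387 212.76898606 135.07659571] [-90.09146343   0.55694795  -7.52499554] [-10.34201692  -0.23156543   3.86218856] [-0.04466528  1.5646746   0.05071904]
```

View pics/w5.png

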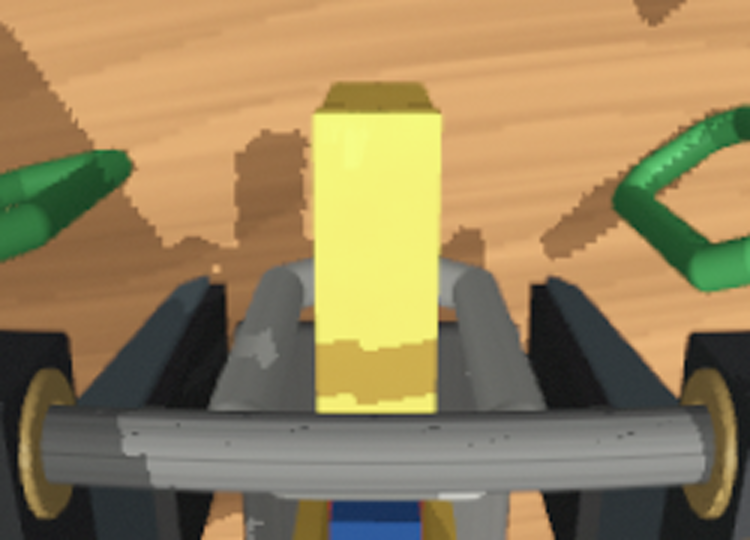

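View pics/sc5.png

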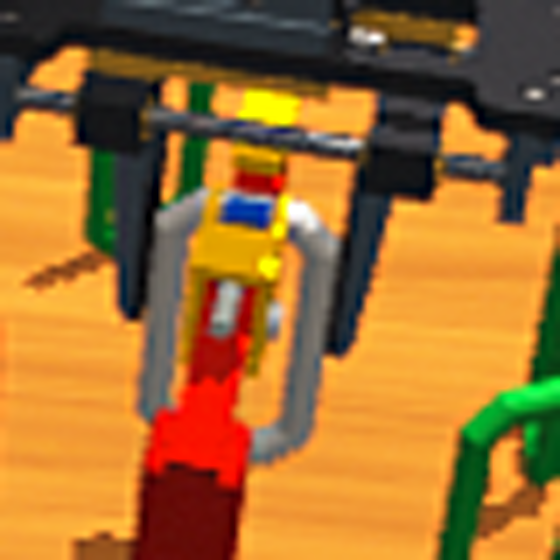

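The link has moved with the gripper. In the scene crop red arm now shows between the claw's rear end (260,170) and the bar (~(245,200)), so the bar looks past the claw. The keeper (245,212) is nearly into its housing. I keep going until I feel the stop.

```bash
python3 -m handwheel '[[0,[0.5,0,0],[0,0,0]],[0,[0.5,0,0],[0,0,0]],[0,[0.5,0,0],[0,0,0]],[0,[0.5,0,0],[0,0,0]],[0,[0,0,0],[0,0,0]],[0,[0,0,0],[0,0,0]],[0,[0,0,0],[0,0,0]],[0,[0,0,0],[0,0,0]],[0,[0,0,0],[0,0,0]],[0,[0,0,0],[0,0,0]]]' 
python3 -c "
from h import *
s=env.state();print(s['ee_pos'],s['ee_rot'],s['force'],s['torque'])"
```

```text
time_s: 17.78
ee_pos: [602.2, 212.5, 135.1]
ee_rot: [-90.1, 0.6, -7.5]
force: [-11.1, 0.9, 3.2]
gripper_width: 59.2
[602.16041115 212.51371368 135.08103898] [-90.0969777    0.5812724   -7.52359142] [-11.10406296   0.91203885   3.20378237] [-0.0340038   1.58287525  0.05699333]
```

```bash
python3 -m handwheel '[[0,[0.5,0,0],[0,0,0]],[0,[0.5,0,0],[0,0,0]],[0,[0.5,0,0],[0,0,0]],[0,[0,0,0],[0,0,0]],[0,[0,0,0],[0,0,0]],[0,[0,0,0],[0,0,0]],[0,[0,0,0],[0,0,0]],[0,[0,0,0],[0,0,0]],[0,[0,0,0],[0,0,0]],[0,[0,0,0],[0,0,0]]]' 
python3 -c "
from h import *
s=env.state();print(s['ee_pos'],s['ee_rot'],s['force'],s['torque'])"
```

```text
time_s: 18.62
ee_pos: [602.2, 212.5, 135.1]
ee_rot: [-90.1, 0.8, -7.5]
force: [-15.1, -0.3, 7.0]
gripper_width: 59.1
[602.24238404 212.49391553 135.06725381] [-90.11323174   0.75266632  -7.52604763] [-15.14298577  -0.26952086   7.04615495] [ 0.02976575  2.14693939 -0.03925137]
```

The stop is felt at +27.8 mm: the last 1.5 mm commanded moved the tool only 0.1 mm, and the force rose 4 N. I ease off about 1.5 mm and lift.

```bash
python3 -m handwheel '[[0,[-0.6,-0.5,0],[0,0,0]],[0,[-0.6,-0.5,0],[0,0,0]],[0,[-0.4,-1,0],[0,0,0]],[0,[0,-1.5,0],[0,0,0]],[0,[0,-2,0],[0,0,0]],[0,[0,-2,0],[0,0,0]],[0,[0,-2,0],[0,0,0]],[0,[0,-2,0],[0,0,0]],[0,[0,0,0],[0,0,0]],[0,[0,0,0],[0,0,0]]]' 
python3 -c "
from h import *
s=env.state();print(s['ee_pos'],s['ee_rot'],s['force'],s['torque'])"
```

```text
time_s: 19.45
ee_pos: [602.0, 212.5, 144.5]
ee_rot: [-90.1, 0.7, -7.5]
force: [-8.5, 0.5, -4.2]
gripper_width: 58.8
[602.01081739 212.49268971 144.50832385] [-90.13567688   0.66502192  -7.52031115] [-8.49520885  0.51036819 -4.1851043 ] [ 0.15416975  1.26100095 -0.03536295]
```

```bash
python3 -m handwheel '[[0,[0,-2,0],[0,0,0]],[0,[0,-2,0],[0,0,0]],[0,[0,-2,0],[0,0,0]],[0,[0,-2,0],[0,0,0]],[0,[0,-2,0],[0,0,0]],[0,[0,-3,0],[0,0,0]],[0,[0,-4,0],[0,0,0]],[0,[0,-4,0],[0,0,0]],[0,[0,-4,0],[0,0,0]],[0,[0,-1.5,0],[0,0,0]]]' 
python3 -c "
from h import *
s=env.state();print(s['ee_pos'],s['ee_rot'],s['force'],s['torque'])
crop('wrist',200,120,450,300,3,'w6'); crop('scene',370,170,450,270,6,'sc6');crop('side',290,110,370,170,9,'sd6')"
```

```text
time_s: 20.28
ee_pos: [607.2, 212.4, 175.2]
ee_rot: [-89.9, -0.1, -7.5]
force: [-0.6, -0.1, -2.8]
gripper_width: 58.6
[607.22321297 212.35348604 175.16268106] [-89.94666305  -0.10171985  -7.52132635] [-0.61347945 -0.05058228 -2.82496976] [ 0.02371137  0.03562426 -0.08233157]
```

View pics/sd6.png

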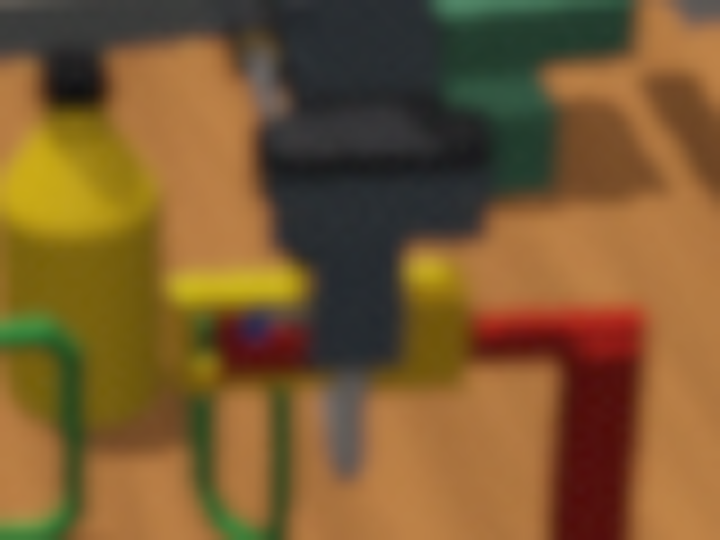

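View pics/sc6.png

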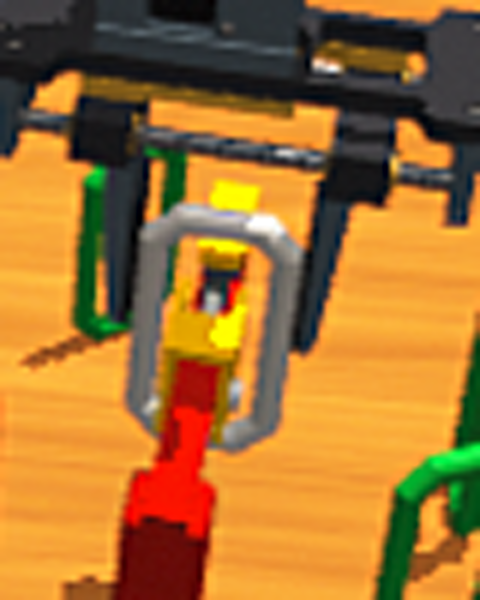

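The link is free: the tool is 40 mm up, the x force is ~0, and the scene crop shows the bar above claw and housing. I draw it off along -x.

```bash
python3 -m handwheel '[[0,[-5,2,0],[0,0,0]],[0,[-10,1,0],[0,0,0]],[0,[-14,0,0],[0,0,0]],[0,[-16,0,0],[0,0,0]],[0,[-16,0,0],[0,0,0]],[0,[-16,0,0],[0,0,0]],[0,[-16,0,0],[0,0,0]],[0,[-14,0,0],[0,0,0]],[0,[-12,0,0],[0,0,0]],[0,[-6,0,0],[0,0,0]]]' 
python3 -c "
from h import *
s=env.state();RT=toolT();print(s['ee_pos'],s['ee_rot'],s['force'],s['torque'])
print(loc(s['ee_pos'],(575.5,216.4),-7.5))
im=env.grab_frame('wrist');cv2.imwrite('pics/w7.png',im[:,:,::-1])
crop('scene',340,120,470,270,4,'sc7')
"
```

```text
time_s: 21.27
ee_pos: [480.2, 228.6, 170.9]
ee_rot: [-90.0, 0.1, -7.5]
force: [0.6, -0.2, -2.9]
gripper_width: 59.0
[480.24813585 228.56325373 170.94804692] [-9.00258790e+01  8.82141271e-02 -7.47470745e+00] [ 0.62090446 -0.19634402 -2.8980489 ] [ 0.0111775   0.02017649 -0.02705752]
[-96.02459444  -0.37366772 170.94804692]
```

View pics/w7.png

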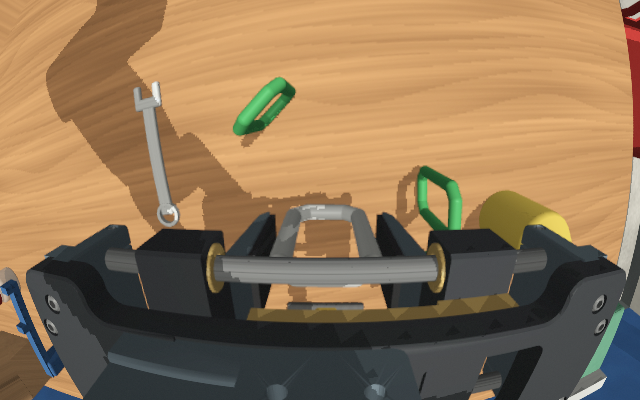

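View pics/sc7.png

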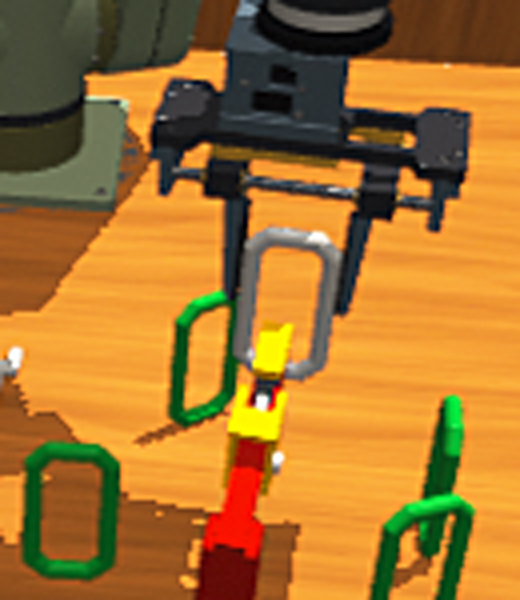

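The link is off, 96 mm in front of the hook. Now I transit at raised height to the front of the peg, with the bar aimed at peg x ≈ -95 and yaw -11.45.

```bash
python3 -m handwheel '[[0,[0,-12,0],[0,0,0]],[0,[0,-16,-6],[0,0,0]],[0,[0,-16,-16],[0,0,0]],[0,[2,-6,-24],[0,0,0]],[0,[2,0,-26],[0,0,0]],[0,[2,0,-26],[0,0,0]],[0,[2,0,-26],[0,0,0]],[0,[2,0,-26],[0,0,0]],[0,[2,0,-26],[0,0,0]],[0,[2,0,-26],[0,0,0]]]' 
python3 -m handwheel '[[0,[2,0,-26],[0,0,0]],[0,[2,0,-26],[0,0,0]],[0,[2,0,-26],[0,0,0]],[0,[2,0,-26],[0,0,0]],[0,[2,0,-26],[0,0,0]],[0,[2,0,-24],[0,0,0]],[0,[2,0,-20],[0,0,0]],[0,[2,0,-14],[0,1,0]],[0,[2,0,0],[0,1.5,0]],[0,[0,0,0],[0,1.45,0]]]' 
python3 -m handwheel '[[0,[0,0,0],[0,0,0]],[0,[0,0,0],[0,0,0]],[0,[0,0,0],[0,0,0]],[0,[0,0,0],[0,0,0]],[0,[0,0,0],[0,0,0]],[0,[0,0,0],[0,0,0]],[0,[0,0,0],[0,0,0]],[0,[0,0,0],[0,0,0]],[0,[0,0,0],[0,0,0]],[0,[0,0,0],[0,0,0]]]' 
cat > v.py <<'E'
from h import *
import sys
n=sys.argv[1]
s=env.state();RT=toolT();print(s['ee_pos'],s['ee_rot'],s['force'],s['gripper_width'])
O=(554.3,-181.5);y=-11.45
print('peg frame',loc(s['ee_pos'],O,y))
im=env.grab_frame('wrist')
for q in [(-25,8,160),(-25,-8,160),(-35,8,160),(-35,-8,160),(25,8,160),(25,-8,160),(96,0,150)]:
    u=wproj(glob(q,O,y),RT); print(q,np.round(u,1)); cv2.circle(im,tuple(int(round(v)) for v in u),1,(255,0,255),-1)
cv2.imwrite(f'pics/{n}w.png',im[:,:,::-1])
ims=env.grab_frame('scene'); crop('scene',180,90,320,270,4,n+'sc',ims)
imd=env.grab_frame('side'); crop('side',270,150,420,290,5,n+'sd',imd)
E
python3 v.py a
```

```text
time_s: 22.2
ee_pos: [470.7, 24.9, 221.2]
ee_rot: [-90.0, -0.1, -7.5]
force: [0.5, -0.7, -2.9]
gripper_width: 59.0
time_s: 23.03
ee_pos: [464.2, -164.0, 221.0]
ee_rot: [-90.0, -0.1, -11.7]
force: [-0.1, 0.1, -2.9]
gripper_width: 59.1
time_s: 23.87
ee_pos: [463.4, -162.3, 221.1]
ee_rot: [-90.0, -0.0, -11.5]
force: [-0.4, -0.6, -3.9]
gripper_width: 59.5
[ 463.41493376 -162.262448    221.0510291 ] [-8.99971985e+01 -4.30803700e-03 -1.14592363e+01] [-0.44194429 -0.61061406 -3.90471048] 59.48733892288539
peg frame [-92.89519872   0.81285119 221.0510291 ]
(-25, 8, 160) [333.7 283.3]
(-25, -8, 160) [315.2 283.3]
(-35, 8, 160) [333.9 273.3]
(-35, -8, 160) [315.  273.3]
(25, 8, 160) [333.2 327.7]
(25, -8, 160) [316.1 327.7]
(96, 0, 150) [324.9 370.1]
```

View pics/aw.png

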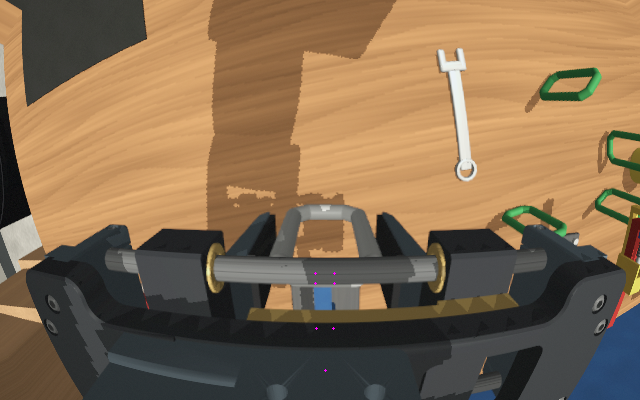

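View pics/asc.png

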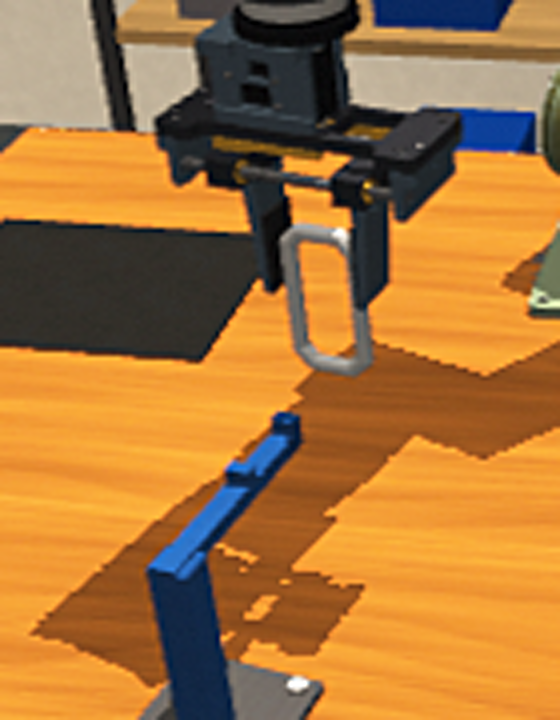

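View pics/asd.png

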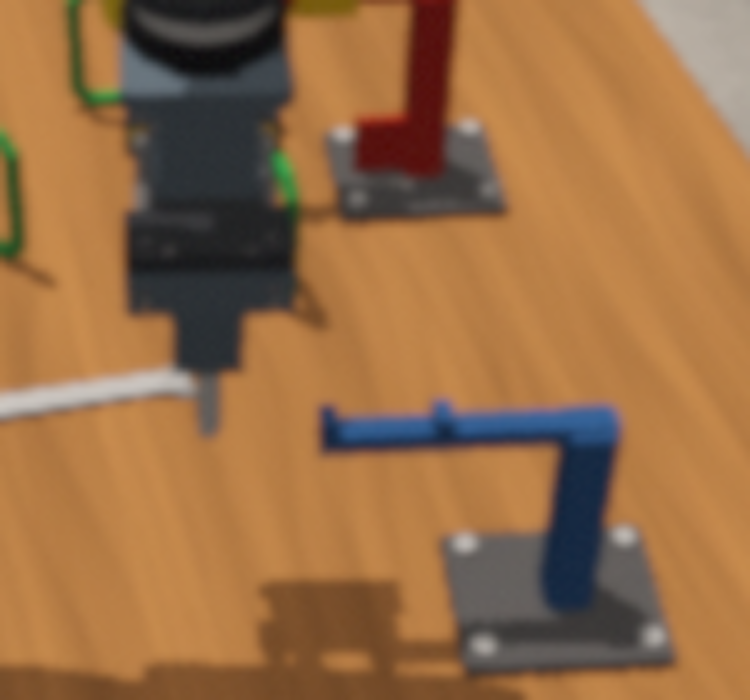

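Blue peg shows through the gap at about (322,298), against a predicted centre at column 325, so it is laterally aligned. I lower to bar z ≈ 181, then go forward.

```bash
python3 -m handwheel '[[0,[0,6,-0.3],[0,0,0]],[0,[0,10,-0.5],[0,0,0]],[0,[0,13,0],[0,0,0]],[0,[0,14,0],[0,0,0]],[0,[0,13,0],[0,0,0]],[0,[0,12,0],[0,0,0]],[0,[0,8,0],[0,0,0]],[0,[0,4,0],[0,0,0]],[0,[0,0,0],[0,0,0]],[0,[0,0,0],[0,0,0]]]' 
python3 v.py b; python3 -c "
import cv2;i=cv2.imread('pics/bw.png');cv2.imwrite('pics/bwc.png',cv2.resize(i[200:350,230:420],None,fx=4,fy=4,interpolation=2))"
```

```text
time_s: 24.85
ee_pos: [463.4, -163.2, 141.1]
ee_rot: [-90.0, -0.0, -11.5]
force: [0.4, 0.8, -2.6]
gripper_width: 59.0
[ 463.40010171 -163.15055223  141.05012761] [-8.99965918e+01 -7.71488930e-03 -1.14691811e+01] [ 0.35860448  0.78220619 -2.57864653] 58.96208918499536
peg frame [-9.27334356e+01 -6.05226174e-02  1.41050128e+02]
(-25, 8, 160) [338.  345.7]
(-25, -8, 160) [313.  345.7]
(-35, 8, 160) [338.3 334.3]
(-35, -8, 160) [312.6 334.3]
(25, 8, 160) [336.5 392.7]
(25, -8, 160) [314.7 392.7]
(96, 0, 150) [325.7 429.6]
```

View pics/bwc.png

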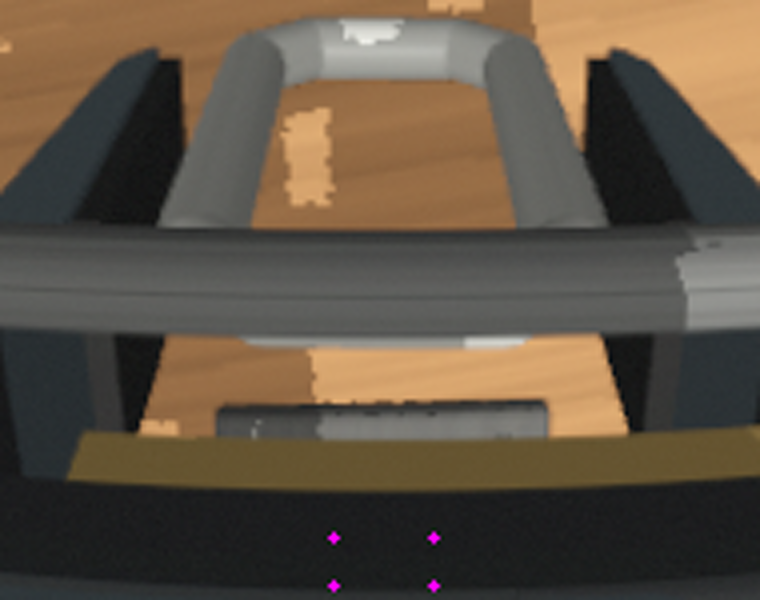

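View pics/bsd.png

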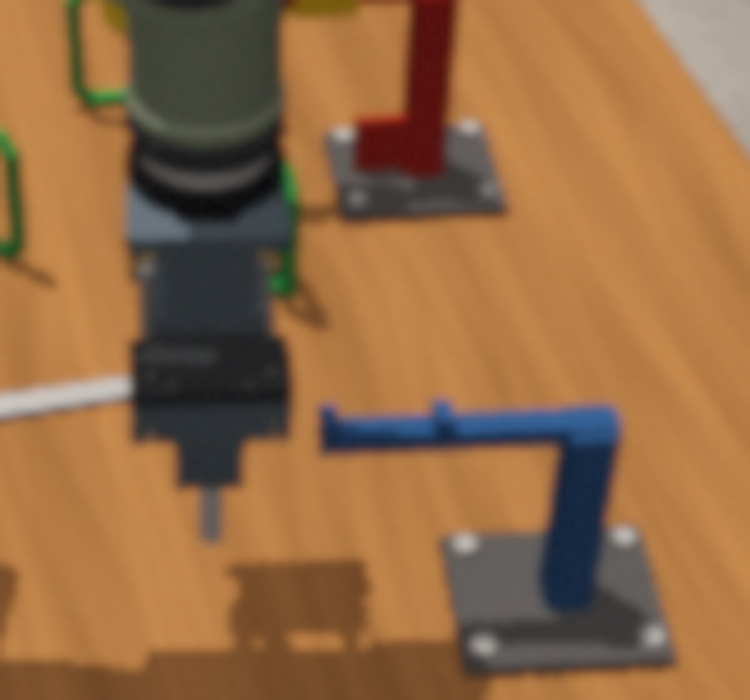

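View pics/bsc.png

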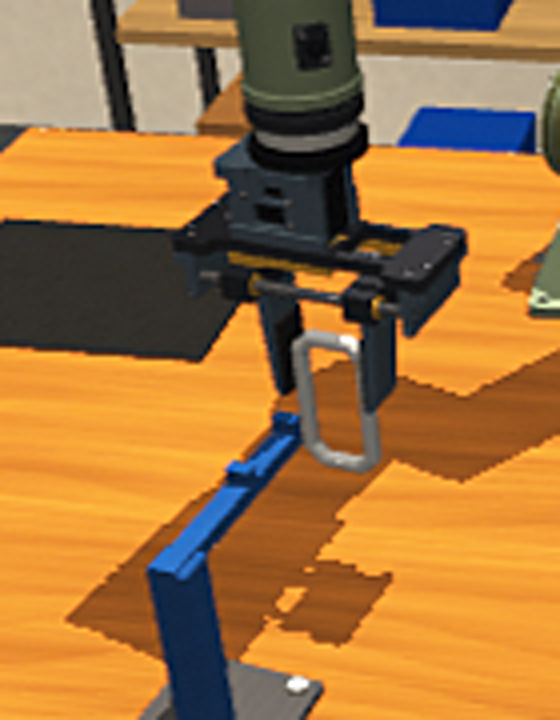

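The peg's base plate is centred at crop column 382 and the link at 381, so alignment is good. I advance 92 mm over the tip.

```bash
python3 -m handwheel '[[0,[5,0,0],[0,0,0]],[0,[10,0,0],[0,0,0]],[0,[12,0,0],[0,0,0]],[0,[13,0,0],[0,0,0]],[0,[13,0,0],[0,0,0]],[0,[13,0,0],[0,0,0]],[0,[12,0,0],[0,0,0]],[0,[9,0,0],[0,0,0]],[0,[5,0,0],[0,0,0]],[0,[0,0,0],[0,0,0]]]' 
python3 v.py c
```

```text
time_s: 25.83
ee_pos: [554.8, -181.6, 140.8]
ee_rot: [-90.0, -0.0, -11.5]
force: [0.4, 0.1, -2.7]
gripper_width: 59.3
[ 554.75573061 -181.62668678  140.83797889] [-8.99981791e+01 -4.57745308e-02 -1.14523109e+01] [ 0.40379438  0.09110117 -2.67545611] 59.30027895825048
peg frame [ 4.71809742e-01 -3.36971770e-02  1.40837979e+02]
(-25, 8, 160) [340.8 207.6]
(-25, -8, 160) [309.5 207.7]
(-35, 8, 160) [341.  188.6]
(-35, -8, 160) [309.2 188.7]
(25, 8, 160) [339.3 291. ]
(25, -8, 160) [311.3 291. ]
(96, 0, 150) [325.5 364.1]
```

View pics/cw.png

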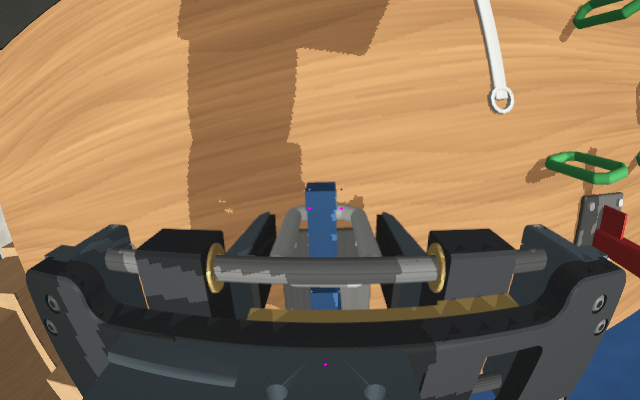

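View pics/csd.png

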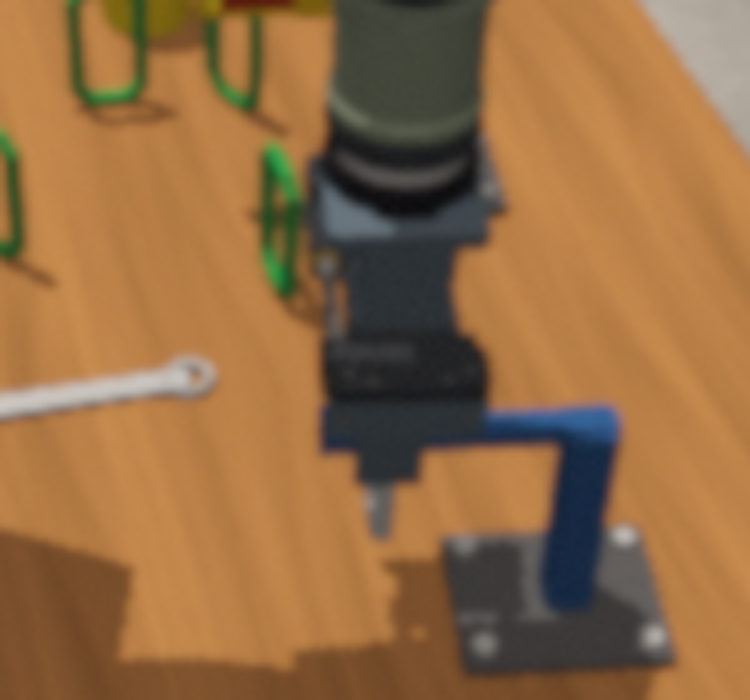

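View pics/csc.png

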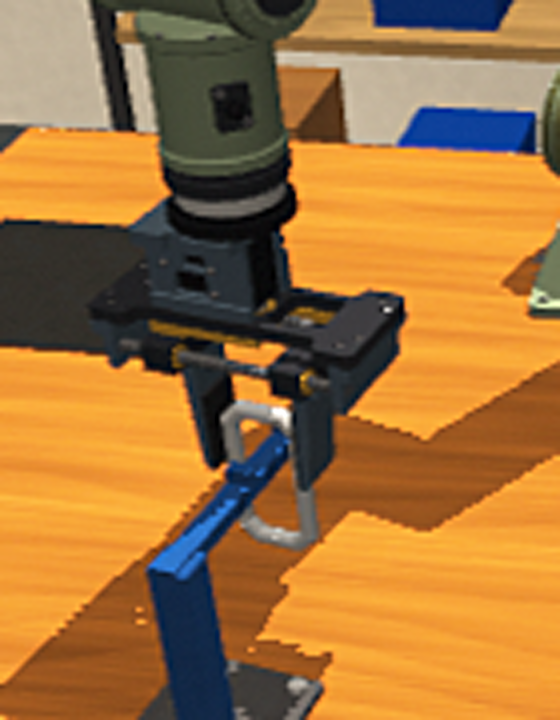

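The arm passes through the link. The peg tip sits at columns 306–336 in the wrist view, about 2 mm to -y of prediction, well inside the 10 mm clearance. Front edges agree. I lower slowly.

```bash
python3 -m handwheel '[[0,[0,2,0],[0,0,0]],[0,[0,3,-0.5],[0,0,0]],[0,[0,3,-0.5],[0,0,0]],[0,[0,3,0],[0,0,0]],[0,[0,3,0],[0,0,0]],[0,[0,3,0],[0,0,0]],[0,[0,2.5,0],[0,0,0]],[0,[0,1.5,0],[0,0,0]],[0,[0,1,0],[0,0,0]],[0,[0,0,0],[0,0,0]]]' 
python3 -m handwheel '[[0,[0,0.5,0],[0,0,0]],[0,[0,0.5,0],[0,0,0]],[0,[0,0.5,0],[0,0,0]],[0,[0,0.5,0],[0,0,0]],[0,[0,0,0],[0,0,0]],[0,[0,0,0],[0,0,0]],[0,[0,0,0],[0,0,0]],[0,[0,0,0],[0,0,0]],[0,[0,0,0],[0,0,0]],[0,[0,0,0],[0,0,0]]]'
```

```text
time_s: 26.82
ee_pos: [553.1, -182.3, 118.8]
ee_rot: [-90.0, 0.0, -11.5]
force: [1.1, 0.5, -3.2]
gripper_width: 59.0
time_s: 27.65
ee_pos: [553.2, -182.3, 117.0]
ee_rot: [-90.0, -0.0, -11.5]
force: [-0.2, -0.3, -4.2]
gripper_width: 59.0
```

```bash
python3 -m handwheel '[[0,[0,0.5,0],[0,0,0]],[0,[0,0.5,0],[0,0,0]],[0,[0,0.5,0],[0,0,0]],[0,[0,0.5,0],[0,0,0]],[0,[0,0.3,0],[0,0,0]],[0,[0,0.3,0],[0,0,0]],[0,[0,0,0],[0,0,0]],[0,[0,0,0],[0,0,0]],[0,[0,0,0],[0,0,0]],[0,[0,0,0],[0,0,0]]]'
python3 v.py d
```

```text
time_s: 28.48
ee_pos: [553.3, -182.4, 115.0]
ee_rot: [-90.0, -0.0, -11.5]
force: [-2.5, 0.2, 5.4]
gripper_width: 59.5
[ 553.27856561 -182.3592105   115.01421864] [-8.99996482e+01 -3.25396014e-02 -1.14665189e+01] [-2.45084398  0.15463777  5.36013091] 59.52768824892487
peg frame [ -0.83054192  -1.04487848 115.01421864]
(-25, 8, 160) [345.8 228.1]
(-25, -8, 160) [308.9 228.2]
(-35, 8, 160) [346.3 206.1]
(-35, -8, 160) [308.5 206.1]
(25, 8, 160) [343.3 320.2]
(25, -8, 160) [311.3 320.3]
(96, 0, 150) [327.1 392. ]
```

View pics/dsc.png

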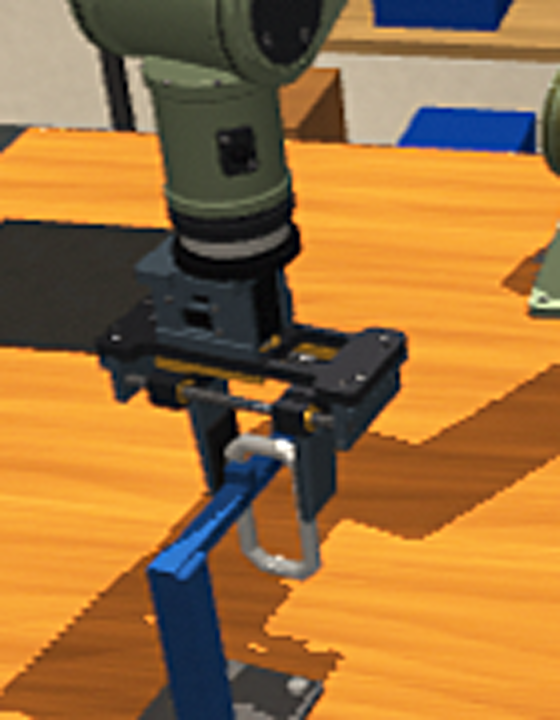

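Contact is felt at TCP z 115.0, i.e. bar at 156 mm as expected, and the bar lies between the upstands in the scene crop. I ease off a little and let go gradually.

```bash
python3 -m handwheel '[[0,[0,-0.5,0],[0,0,0]],[0,[0,-0.3,0],[0,0,0]],[0,[0,0,0],[0,0,0]],[0.68,[0,0,0],[0,0,0]],[0.72,[0,0,0],[0,0,0]],[0.78,[0,0,0],[0,0,0]],[0.85,[0,0,0],[0,0,0]],[1,[0,0,0],[0,0,0]],[1,[0,0,0],[0,0,0]],[1,[0,0,0],[0,0,0]]]'
python3 -m handwheel '[[1,[0,0,0],[0,0,0]],[1,[0,0,0],[0,0,0]],[1,[0,0,0],[0,0,0]],[1,[0,0,0],[0,0,0]],[1,[0,0,0],[0,0,0]],[1,[0,0,0],[0,0,0]],[1,[0,0,0],[0,0,0]],[1,[0,0,0],[0,0,0]],[1,[0,0,0],[0,0,0]],[1,[0,0,0],[0,0,0]]]'
python3 v.py e; python3 -c "
import cv2;i=cv2.imread('pics/ew.png');cv2.imwrite('pics/ewc.png',cv2.resize(i[170:320,230:420],None,fx=4,fy=4,interpolation=2))"
```

```text
time_s: 29.47
ee_pos: [553.2, -182.3, 115.2]
ee_rot: [-90.0, -0.0, -11.5]
force: [-0.1, -0.1, -0.2]
gripper_width: 90.6
time_s: 30.3
ee_pos: [553.2, -182.3, 115.2]
ee_rot: [-90.0, -0.0, -11.5]
force: [-0.5, -0.2, -0.0]
gripper_width: 91.2
[ 553.21357163 -182.33037232  115.23517051] [-8.99961268e+01 -2.07825742e-03 -1.14644484e+01] [-0.45620127 -0.2478914  -0.03141331] 91.19009111458952
peg frame [ -0.89996715  -1.02951635 115.23517051]
(-25, 8, 160) [345.8 228. ]
(-25, -8, 160) [308.9 228.1]
(-35, 8, 160) [346.2 206. ]
(-35, -8, 160) [308.5 206.1]
(25, 8, 160) [343.2 320. ]
(25, -8, 160) [311.3 320.1]
(96, 0, 150) [327.  391.9]
```

View pics/ewc.png

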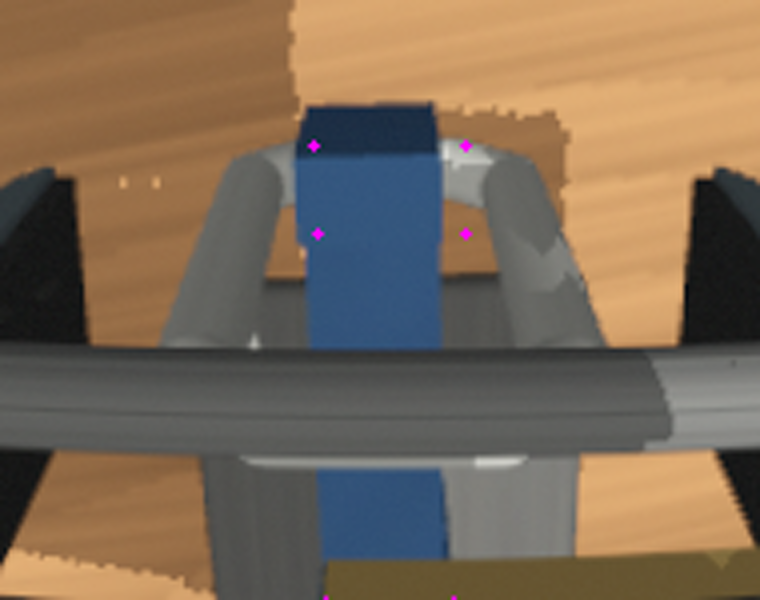

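View pics/esc.png

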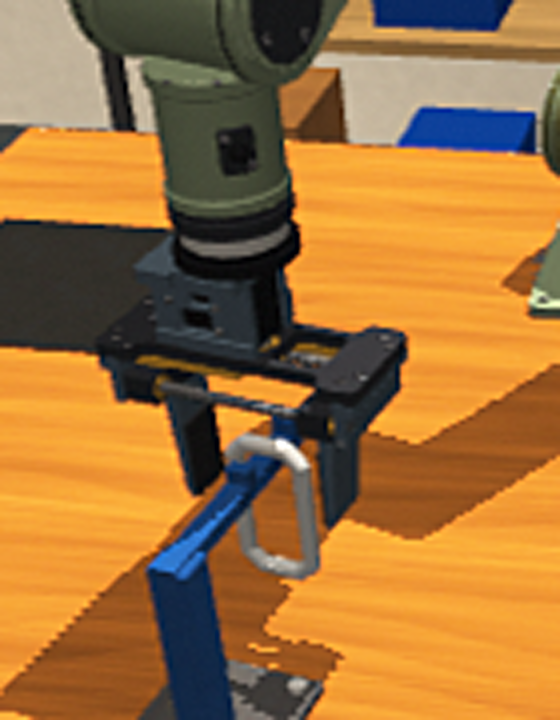

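Let go: the link stays upright on the saddle, with both fingers clear of it. I withdraw straight up.

```bash
python3 -m handwheel '[[1,[0,-4,0],[0,0,0]],[1,[0,-8,0],[0,0,0]],[1,[0,-12,0],[0,0,0]],[1,[0,-15,0],[0,0,0]],[1,[0,-18,0],[0,0,0]],[1,[0,-18,0],[0,0,0]],[1,[0,-18,0],[0,0,0]],[1,[0,-18,0],[0,0,0]],[1,[0,-15,0],[0,0,0]],[1,[0,-8,0],[0,0,0]]]'
python3 -m handwheel '[[1,[-15,0,0],[0,0,0]],[1,[-20,0,0],[0,0,0]],[1,[-20,0,0],[0,0,0]],[1,[-10,0,0],[0,0,0]],[1,[0,0,0],[0,0,0]],[1,[0,0,0],[0,0,0]],[1,[0,0,0],[0,0,0]],[1,[0,0,0],[0,0,0]],[1,[0,0,0],[0,0,0]],[1,[0,0,0],[0,0,0]]]'
python3 v.py f; python3 -c "
from h import *
crop('side',320,200,410,290,6,'fside'); cv2.imwrite('pics/fscene.png',env.grab_frame('scene')[:,:,::-1])"
```

```text
time_s: 31.28
ee_pos: [554.0, -182.7, 252.3]
ee_rot: [-90.0, -0.3, -11.5]
force: [-0.4, -0.3, -0.1]
gripper_width: 91.1
time_s: 32.12
ee_pos: [490.0, -169.5, 248.9]
ee_rot: [-90.0, 0.0, -11.5]
force: [0.2, 0.3, 0.1]
gripper_width: 91.4
[ 490.03344706 -169.52674844  248.93719797] [-8.99896170e+01  1.45409535e-02 -1.14588179e+01] [0.18081987 0.29267645 0.08499732] 91.41768298377599
peg frame [-65.36438276  -1.02276413 248.93719797]
(-25, 8, 160) [335.3 241.6]
(-25, -8, 160) [317.7 241.6]
(-35, 8, 160) [335.4 231.4]
(-35, -8, 160) [317.6 231.4]
(25, 8, 160) [334.7 288.2]
(25, -8, 160) [318.3 288.2]
(96, 0, 150) [326.5 336. ]
```

View pics/fside.png

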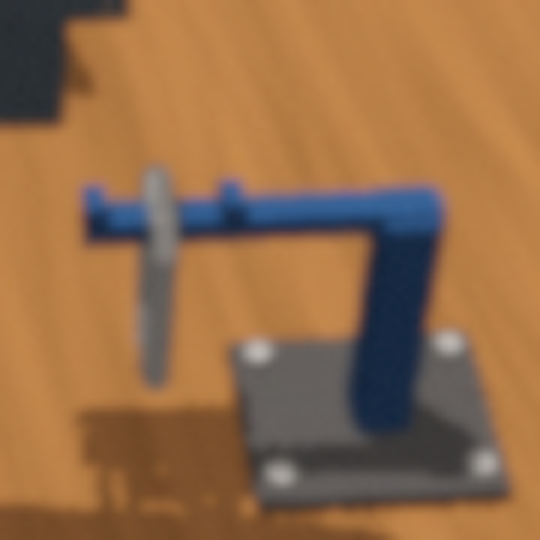

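View pics/fscene.png

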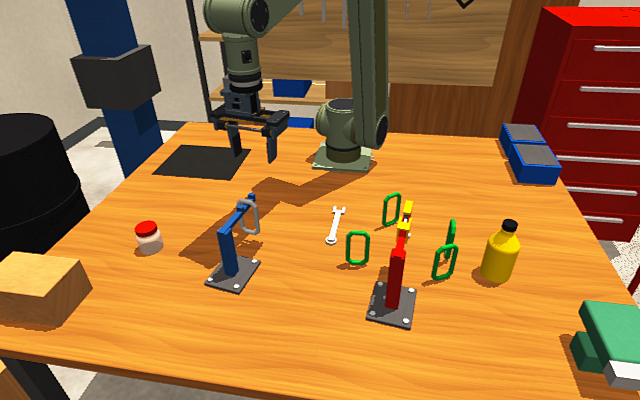

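View pics/fsc.png

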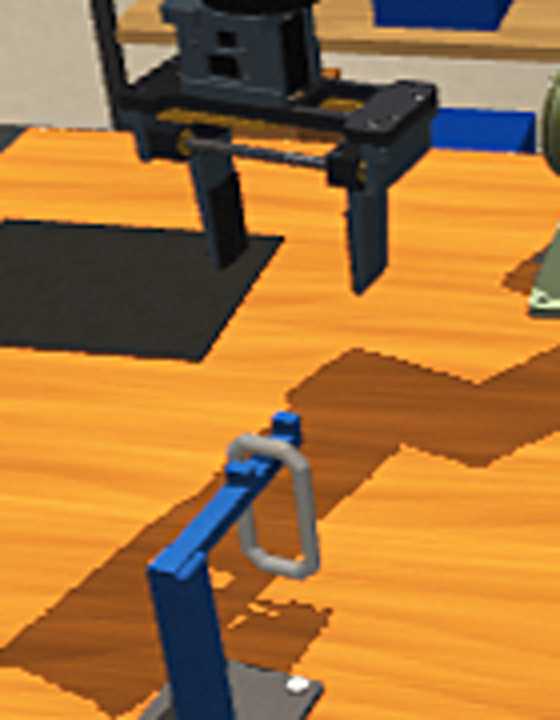

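The link hangs in the saddle midway between the upstands: side crop (158,215), with upstands at 95 and 232. It is upright, the robot is clear of it, and the bystanders are at their original pixels.

```bash
python3 -c "
from workcell import env
print(env.job_done())"
```

```text
the job is handed in; nothing more can be done
None
```

The link is off the red hook and hanging in the blue peg's saddle, and I handed the job in at about 32 s (no verdict is reported).

- **Pressing the keeper:** I gripped the grey link across its width and pressed the keeper back with it in small steps. The stop came after about 28 mm of push. There the last 1.5 mm commanded moved the tool only 0.1 mm, and the force along the arm rose from about 11 to 15 N.
- **Taking it off:** I eased back, lifted 40 mm clear of the claw and drew the link off to about 96 mm in front of the hook.
- **Hanging it:** I brought it over the peg's tip and lowered it. I felt about 8 N as it touched down, then let go and backed the robot away.

**Last checks:**
- The pictures show the link upright, with its bar midway between the two upstands.
- The tool force is about 0, and the gripper is fully open, well clear of the link.
- By eye, the bottle, jar, spanner and green rings are where they were at the start.

**Disagreements:**
- My first estimate of the link's position was about 5 mm short along the hook. The wrist camera corrected it before the grasp.
- The peg's tip appeared about 2 mm to one side of my fit, within the 10 mm clearance, and I only partly corrected for it. I did not re-measure the final resting position in numbers.

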